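# Put the scenery parts trays back on their own mats

### The arm

A 6-joint arm with a two-finger parallel gripper is mounted at the origin on the work surface. World frame = base frame: x ahead of the robot, y to its left, z up, the work surface at z = 0. Lengths are in m, angles in rad, forces in N, time in s.
With the tool pointing down it reaches from about 0.325 to 0.775 m from the base axis. Payload 5.5 kg.
Tool frame: the origin (TCP) lies at the very end of the fingers, on their centre line; the grasp point (between the pads) lies 19 mm behind it; y points along the fingers, x is the direction in which the jaws open and shut, and the axes are right-handed (so a half turn about y gives the same grasp; the last joint's range is limited). The gripper opens to 88 mm and grips with 3 to 60 N. Pads are 20 mm wide; open, the fingers measure 115 mm over their backs; the gripper's body (75 mm by 178 mm) begins 61 mm behind the grasp point.
Start: joints at [1.226, 0.091, 1.231, -0, 1.82, -0.057], TCP at [0.17, 0.575, 0.223] pointing down, gripper open.
Joint ranges: [-2.87, 2.87], [-0.86, 2.18], [0.17, 2.46], [-1.51, 4.65], [0.06, 2.69], [-2.65, 2.65]. Speed limits (rad/s): [2.57, 2.57, 3.01, 3.14, 3.14, 3.14].

### API

Orientations are given as a unit quaternion [x, y, z, w].
In Python, from bench import manip gives the robot as it stands.
- The arm moves only by the tool arm_command, never from a script. Its argument "motion" is a list of rows, each a list of 2 entries, a list of its own where there are three numbers: the shift along the tool's x, y, z in mm, then the turn, a rotation vector about the tool's x, y, z in rad. In form: [[[x, y, z], [ax, ay, az]], ...]. A call has 1 to 20 rows; each row is the pose to reach, as a shift and turn from the pose commanded when the call began, along the tool's axes at that moment; what a row does not reach only later rows make up. A row lasts 1/12 s, in which the tool goes at most 41.7 mm and 7.16 degrees, less where a joint would pass 70% of its speed; a pose out of reach is approached as far as the arm can. A call with a gripper value outside its range is refused whole. "fingers" is the finger opening in mm, from 0 to 87.8, set as the call begins (left out, the last holds). The fingers move at their own pace and stop on an object; "newtons" is the grip in N (left out, the last holds). Time passes only in rows, so rows that repeat a pose let the fingers close. It gives the time, the measured TCP pose, the force and the opening at its end, in the units of the state.
- manip.state(): the state, without advancing time (a new reading comes with each control period).
- manip.camera(name): name is "scene" or "top"; returns (picture, depth): 480x640x3 uint8, red, green, blue; 480x640 float32, m along the optical axis (not along the pixel's ray), 0 where there is no reading.
- manip.camera_info(name): a dict with "intrinsics" (3x3 intrinsics, pixels), "world_from_camera" (4x4, takes a point from camera to world coordinates). Camera axes: x right, y up, looking along -z (the intrinsics and any distortion apply to the point x, -y, -z); pixel columns grow to the right and rows downward; lengths in m; the calibration is good to about 2 mm. A picture is of the moment at which its call begins. camera_info takes no time and is no camera call.
- manip.sign_off(): hands the job in, once; it reports no verdict.
The state is a dict: "t": time; "joint_pos": joint angles; "dq": joint speeds; "joint_torque": joint torques, N m; "tcp_pos": TCP position; "tcp_rot": TCP orientation; "force": force on the tool from outside, world axes, zero at the start; "moment": the same for the moment, N m; "gripper_width": opening from 0.0 (shut) to 1.0 (fully open).
Only numpy, scipy, OpenCV 4.12 (cv2) and the standard library are available. Lean on these libraries where they do the work, as an engineer would, in place of code of your own. Each camera call takes 0.05 s, during which the arm holds its last target.

### The job

The red, green and blue parts trays have ended up on each other's mats: move them round, with the cork mat as a free spot on the way, until each stands centred on the mat of its own colour, lined up with it (either way round). Stack the yellow tray, fully seated with its corner pins in the sockets, on top of the red tray. Keep the trays upright and leave the model house and the glue jar where they are.

Things in the scene. Friction and masses are not known exactly. Their poses are not given: they have to be found in the camera images.
- tray_red_mid (a point): Red parts tray, open on top, 92 (its x) x 58 (its y) x 38 mm high, 100-200 g; walls from 8 mm up. Stands on 4 corner pins, 6 mm thick, 8 mm long, at x +-38, y +-21 mm. Brown twigs fixed inside. In its rim, above the pins, 4 sockets 10 x 10 mm, 10 mm deep. Starts on the blue mat. Point: centre, 19 mm above the pin ends; z up.
- tray_green_mid (a point): Green parts tray, open on top, 92 (its x) x 58 (its y) x 38 mm high, 100-200 g; walls from 8 mm up. Stands on 4 corner pins, 6 mm thick, 8 mm long, at x +-38, y +-21 mm. Green bushes fixed inside. Starts on the red mat. Point: centre, 19 mm above the pin ends; z up.
- tray_blue_mid (a point): Blue parts tray, open on top, 92 (its x) x 58 (its y) x 38 mm high, 100-200 g; walls from 8 mm up. Stands on 4 corner pins, 6 mm thick, 8 mm long, at x +-38, y +-21 mm. Grey stones fixed inside. Starts on the green mat. Point: centre, 19 mm above the pin ends; z up.
- tray_yellow_mid (a point): Yellow parts tray, open on top, 92 (its x) x 58 (its y) x 38 mm high, 100-200 g; walls from 8 mm up. Stands on 4 corner pins, 6 mm thick, 8 mm long, at x +-38, y +-21 mm. Dark sleepers fixed inside. Starts on bare table. Once stacked its floor lies on the rim below, its centre 30 mm above the other's. Point: centre, 19 mm above the pin ends; z up.
- mat_red: Red mat lying fixed on the table, 124 long (its x) x 90 wide (its y) x 2 mm thick; origin at the centre of its underside, z up. A tray of another colour stands on it at the start.
- mat_green: Green mat lying fixed on the table, 124 long (its x) x 90 wide (its y) x 2 mm thick; origin at the centre of its underside, z up. A tray of another colour stands on it at the start.
- mat_blue: Blue mat lying fixed on the table, 124 long (its x) x 90 wide (its y) x 2 mm thick; origin at the centre of its underside, z up. A tray of another colour stands on it at the start.
- mat_cork: Brown cork mat lying fixed on the table, 124 long (its x) x 90 wide (its y) x 2 mm thick; origin at the centre of its underside, z up. Empty at the start: the free spot.
- house: Bystander: small loose model house, cream walls and red-brown gable roof, 60 x 68 mm and 70 mm high; origin at the centre of its underside.
- jar: Bystander: loose white glue jar with a red cap, 52 mm across, 60 mm high; origin at the centre of its underside.

How it is judged:
By the outcome, as a careful person would: the job done as asked, in the order asked, and still so for the second after the job is handed in, with the robot touching nothing.
It also fails if it takes over 126 s, if anything falls off the work surface, if the arm or the gripper's body presses on something with over 40 N, if the wrist force passes 120 N, or if a joint passes its speed limit or range.

## Working session

There is one attempt and no reset: what is moved stays moved. The work goes in short steps, Python scripts to look and compute and a tool call to move; the robot and the scene stay as the last step left them, time stands still between calls to the robot, and variables do not carry over. Pictures are saved under pics/ and viewed, and the job is handed in when it is done.

Besides the shell and the picture viewer there is one more tool, called in YAML: its name, and indented under it one key for each argument. arm_command: Moves the arm, as the interface text tells. Its arguments: {"type":"object","properties":{"motion":{"type":"array"},"fingers":{"type":"number"},"newtons":{"type":"number"}},"required":["motion"]}

```bash
mkdir -p pics; ls; cat > h.py <<'E'
from bench import manip
import numpy as np, cv2
def shot(n,name):
    p,d=manip.camera(n); cv2.imwrite(f'pics/{name}.png',p[:,:,::-1]); np.savez(f'pics/{name}.npz',p=p,d=d); return p,d
def world(n,d):
    ci=manip.camera_info(n);K=np.array(ci['intrinsics']);T=np.array(ci['world_from_camera'])
    v,u=np.mgrid[0:480,0:640]
    x=(u-K[0,2])/K[0,0]*d;y=(v-K[1,2])/K[1,1]*d
    P=np.stack([x,-y,-d,np.ones_like(d)],-1)@T.T
    return P[...,:3]
E
python3 - <<'E'
from h import *
print(manip.state())
for n in('top','scene'):
    print(manip.camera_info(n)); shot(n,n+'0')
E
```

```text
pics
{'t': 0.0, 'joint_pos': array([ 1.22631117e+00,  9.18585363e-02,  1.23188209e+00, -1.90401063e-05,
        1.81978361e+00, -5.66896726e-02]), 'dq': array([-0.00070443,  0.00164946,  0.00058836,  0.00058686, -0.0012406 ,
       -0.00023586]), 'joint_torque': array([ 1.77291244e-03, -4.46454334e+01, -4.06447649e+01,  6.98581059e-02,
        2.89885432e-02, -1.25263450e-04]), 'tcp_pos': array([0.17020621, 0.57504615, 0.22150921]), 'tcp_rot': array([ 0.56691628,  0.42256411, -0.42369576, -0.5661514 ]), 'force': array([ 0.6318773 ,  0.48664648, -0.36384831]), 'moment': array([ 0.02535899, -0.03093792, -0.00894746]), 'gripper_width': 1.001012191431728}
{'intrinsics': array([[590.31156338,   0.        , 313.37864495],
       [  0.        , 590.31156338, 223.25305979],
       [  0.        ,   0.        ,   1.        ]]), 'world_from_camera': array([[ 0.01870266,  0.99734264, -0.07041215,  0.38082718],
       [-0.99970479,  0.01756153, -0.01679077, -0.0121119 ],
       [-0.01550961,  0.0707054 ,  0.99737666,  1.22302842],
       [ 0.        ,  0.        ,  0.        ,  1.        ]])}
{'intrinsics': array([[500.04424114,   0.        , 320.6949923 ],
       [  0.        , 500.04424114, 248.12537025],
       [  0.        ,   0.        ,   1.        ]]), 'world_from_camera': array([[ 0.58564791, -0.475898  ,  0.65615366,  1.23587155],
       [ 0.81046253,  0.3567078 , -0.46466121, -0.5472592 ],
       [-0.01292378,  0.80391582,  0.59460267,  0.71802877],
       [ 0.        ,  0.        ,  0.        ,  1.        ]])}
```

View pics/top0.png

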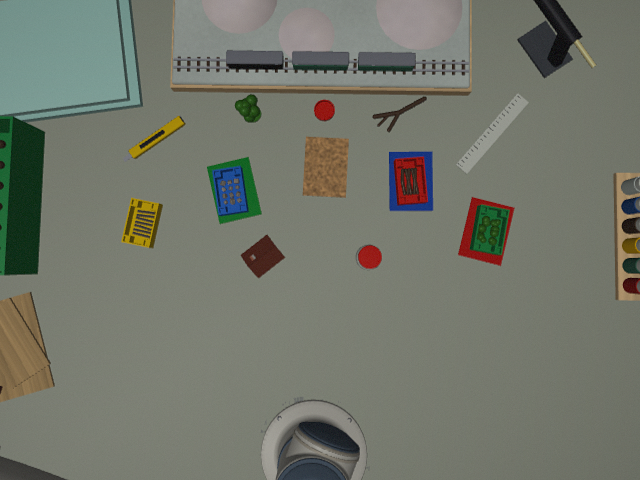

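View pics/scene0.png

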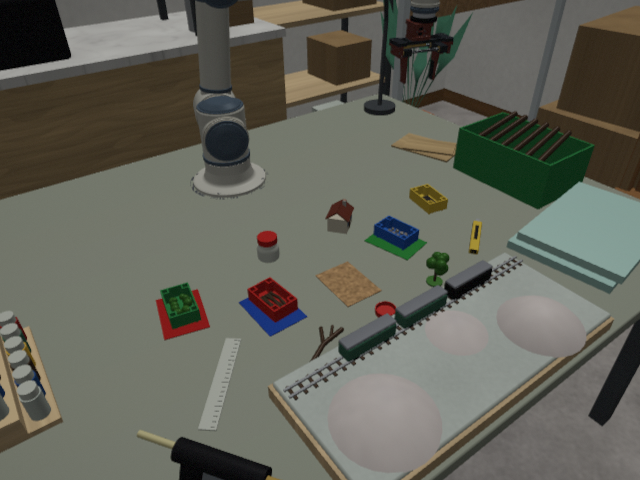

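```bash
cat >> h.py <<'E'
def hsvmask(p,c):
    h=cv2.cvtColor(p,cv2.COLOR_RGB2HSV);H,S,V=[h[...,i].astype(int) for i in range(3)]
    r={'red':(H<8)|(H>172),'green':(H>45)&(H<85),'blue':(H>100)&(H<130),'yellow':(H>20)&(H<35),'cork':(H>8)&(H<20)}[c]
    return r&(S>(60 if c=='cork' else 110))&(V>50)
def planept(n,uv,z):
    ci=manip.camera_info(n);K=np.array(ci['intrinsics']);T=np.array(ci['world_from_camera'])
    uv=np.atleast_2d(uv).astype(float)
    r=np.stack([(uv[:,0]-K[0,2])/K[0,0],-(uv[:,1]-K[1,2])/K[1,1],-np.ones(len(uv))],-1)@T[:3,:3].T
    o=T[:3,3]; s=(z-o[2])/r[:,2]; return o+s[:,None]*r
def project(n,P):
    ci=manip.camera_info(n);K=np.array(ci['intrinsics']);T=np.array(ci['world_from_camera'])
    q=(np.asarray(P)-T[:3,3])@T[:3,:3]; return np.stack([K[0,0]*q[:,0]/-q[:,2]+K[0,2],K[1,1]*q[:,1]/q[:,2]+K[1,2]],-1)
def rect(xy):
    (cx,cy),(w,h),a=cv2.minAreaRect((xy*1000).astype(np.float32))
    if w<h: w,h,a=h,w,a+90
    a=(a+90)%180-90
    return np.round([cx,cy,w,h,a],1)
E
python3 - <<'E'
from h import *
f=np.load('pics/top0.npz');p,d=f['p'],f['d'];W=world('top',d)
z=W[...,2]; print('table z noise',z[300:340,300:400].mean(),z[300:340,300:400].std())
boxes={'green':(205,155,265,225),'cork':(300,133,352,200),'blue':(385,148,437,214),'red':(455,193,520,270),'yellow':(118,195,166,252)}
tray={'blue':boxes['green'],'red':boxes['blue'],'green':boxes['red'],'yellow':boxes['yellow']}
def sel(c,b):
    m=hsvmask(p,c);k=np.zeros_like(m);k[b[1]:b[3],b[0]:b[2]]=1;m&=k
    n,l,s,_=cv2.connectedComponentsWithStats(m.astype(np.uint8),connectivity=8)
    return m
for c in ('red','green','blue','cork'):
    m=sel(c,boxes[c])&(z<0.012); v,u=np.nonzero(m); print('mat',c,rect(planept('top',np.c_[u,v],.002)[:,:2]),len(u))
for c,b in tray.items():
    m=sel(c,b)&(z>(0.028)); v,u=np.nonzero(m); Q=W[m]; print('tray',c,rect(Q[:,:2]),len(u),np.percentile(z[m],[5,50,95]))
for n,b in {'house':(235,230,290,280),'jar':(350,240,385,272),'tree':(230,90,265,125),'twig':(370,90,430,135),'cap':(312,97,337,122)}.items():
    s=W[b[1]:b[3],b[0]:b[2]].reshape(-1,3);s=s[s[:,2]>.01];print(n,s.min(0).round(3),s.max(0).round(3))
s=W[0:95,170:475].reshape(-1,3);print('board',s[s[:,2]>.01].min(0),s.max(0))
y=[cv2.resize(p[b[1]-5:b[3]+5,b[0]-5:b[2]+5],(250,290),interpolation=cv2.INTER_NEAREST) for b in tray.values()]
cv2.imwrite('pics/z0.png',np.vstack([np.hstack(y[:2]),np.hstack(y[2:])])[:,:,::-1])
E
```

```text
table z noise 0.005697253126143349 0.07718184779476293
mat red [ 457.4 -347.7  124.    90.4  -13.4] 1088
mat green [533.9 176.1 122.7  89.2  14.4] 1051
mat blue [ 558.8 -191.9  121.6   89.6    0.9] 1082
mat cork [586.2 -14.3 124.6  90.3  -2.2] 2542
tray blue [458.8 118.3 288.5  95.1  40.9] 473 [0.02940932 0.03899168 0.04460541]
tray red [ 476.1 -135.   294.3  100.5  -33.4] 481 [0.02937723 0.03884242 0.04466486]
tray green [ 446.3 -196.9  378.8  100.6  -85.4] 814 [0.02858794 0.03463515 0.04312544]
tray yellow [429.2 187.  409.1  91.5  79.8] 507 [0.02921271 0.03717706 0.04173879]
house [ 0.353 -0.012  0.036] [0.439 0.151 1.223]
jar [ 0.375 -0.127  0.012] [ 0.423 -0.012  1.223]
tree [ 0.381 -0.012  0.01 ] [0.743 0.188 1.223]
twig [ 0.381 -0.228  0.01 ] [ 0.744 -0.012  1.223]
cap [ 0.381 -0.03   0.01 ] [0.725 0.011 1.223]
board [ 0.38082718 -0.31101149  0.01000025] [0.95018018 0.32472065 1.22302842]
```

View pics/z0.png

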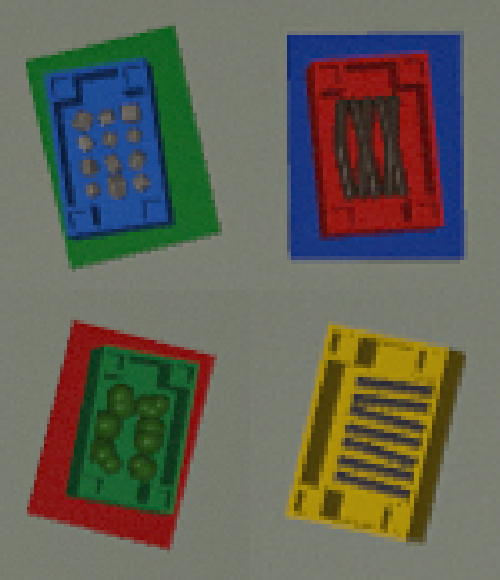

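```bash
cat >> h.py <<'E'
from scipy.optimize import minimize
def boxpoly(n,x,y,a,zs,L=.092,B=.058):
    c,s=np.cos(a),np.sin(a);P=[]
    for z in zs:
        for i,j in((1,1),(1,-1),(-1,-1),(-1,1)):
            P.append([x+c*i*L/2-s*j*B/2,y+s*i*L/2+c*j*B/2,z])
    return cv2.convexHull(project(n,P).astype(np.float32))[:,0]
def fit(n,m,x0,zs,L=.092,B=.058,care=None):
    """m bool mask; fits pose (mm,mm,deg)"""
    v,u=np.nonzero(m);u0,v0,u1,v1=u.min()-8,v.min()-8,u.max()+9,v.max()+9
    M=m[v0:v1,u0:u1].astype(float);S=8
    C=np.ones_like(M) if care is None else care[v0:v1,u0:u1]
    def cost(q):
        h=boxpoly(n,q[0]/1e3,q[1]/1e3,np.radians(q[2]),zs,L,B)
        I=np.zeros((M.shape[0]*S,M.shape[1]*S),np.uint8)
        cv2.fillConvexPoly(I,np.round(((h-[u0,v0]+.5)*S-.5)*16).astype(np.int32),255,shift=4)
        I=cv2.resize(I,(M.shape[1],M.shape[0]),interpolation=cv2.INTER_AREA)/255.
        return (np.abs(I-M)*C).sum()
    best=None
    for da in(-6,0,6):
        s=np.array(x0,float)+[0,0,da]
        r=minimize(cost,s,method='Nelder-Mead',options=dict(initial_simplex=s+np.array([[0,0,0],[4,0,0],[0,4,0],[0,0,4.]]),xatol=.02,fatol=.01))
        if best is None or r.fun<best.fun:best=r
    return np.round(best.x,2),round(best.fun,1)
def blob(p,c,b):
    m=hsvmask(p,c);k=np.zeros_like(m);k[b[1]:b[3],b[0]:b[2]]=1;m&=k
    n,l,s,_=cv2.connectedComponentsWithStats(m.astype(np.uint8),connectivity=4)
    m=(l==1+np.argmax(s[1:,4])).astype(np.uint8)
    cs,_=cv2.findContours(m,cv2.RETR_EXTERNAL,cv2.CHAIN_APPROX_NONE)
    return cv2.drawContours(np.zeros_like(m),[max(cs,key=cv2.contourArea)],-1,1,-1)>0
MATS=dict(red=(457.4,-347.7,-13.4),green=(533.9,176.1,14.4),blue=(558.8,-191.9,.9),cork=(586.2,-14.3,-2.2))
boxes={'green':(200,150,270,230),'cork':(296,129,356,204),'blue':(380,144,442,218),'red':(450,189,525,275),'yellow':(113,190,171,257)}
def trayfit(p,c,b,z0=.002,n='top'):
    m=blob(p,c,b);v,u=np.nonzero(m);g=planept(n,np.c_[u,v],z0+.038)[:,:2];r=rect(g)
    return fit(n,m,(r[0],r[1],r[4]),(z0+.008,z0+.038))
E
python3 - <<'E'
from h import *
f=np.load('pics/top0.npz');p,d=f['p'],f['d']
for c in ('red','green','blue','cork'):
    print('mat',c,fit('top',blob(p,c,boxes[c]),MATS[c],(.002,),.124,.09))
for c,b in (('blue','green'),('red','blue'),('green','red'),('yellow','yellow')):
    print('tray',c,trayfit(p,c,boxes[b],0 if c=='yellow' else .002))
W=world('top',d);z=W[...,2]
for n,b in {'house':(235,230,290,280),'jar':(350,240,385,272),'tree':(230,90,265,125),'twig':(370,90,430,135),'cap':(312,97,337,122),'board':(170,0,475,95)}.items():
    s=W[b[1]:b[3],b[0]:b[2]].reshape(-1,3);s=s[(s[:,2]>.01)&(s[:,2]<1)];print(n,s.min(0).round(3),s.max(0).round(3))
from scipy.spatial.transform import Rotation as R
print(R.from_quat(manip.state()['tcp_rot']).as_matrix().round(3))
E
```

```text
mat red (array([ 457.44, -347.66,  -13.45]), np.float64(51.6))
mat green (array([533.9 , 176.  ,  14.42]), np.float64(1499.3))
mat blue (array([ 558.93, -191.88,    1.48]), np.float64(45.5))
mat cork (array([586.01, -14.35,  -2.14]), np.float64(52.0))
tray blue (array([529.25, 179.76,   9.96]), np.float64(63.7))
tray red (array([ 555.77, -187.69,    5.46]), np.float64(70.8))
tray green (array([ 458.97, -347.48,  -10.16]), np.float64(70.1))
tray yellow (array([460.3 , 359.59, -10.5 ]), np.float64(42.0))
house [0.353 0.065 0.036] [0.439 0.151 0.077]
jar [ 0.375 -0.127  0.012] [ 0.423 -0.079  0.067]
tree [0.667 0.116 0.01 ] [0.743 0.188 0.076]
twig [ 0.661 -0.228  0.01 ] [ 0.744 -0.103  0.037]
cap [ 0.682 -0.03   0.01 ] [0.725 0.011 0.021]
board [ 0.738 -0.311  0.01 ] [0.935 0.31  0.1  ]
[[ 0.284 -0.001 -0.959]
 [ 0.959 -0.002  0.284]
 [-0.002 -1.     0.   ]]
```

```bash
python3 - <<'E'
from h import *
f=np.load('pics/top0.npz');p,d=f['p'],f['d']
import h
old=h.hsvmask
h.hsvmask=lambda p,c: old(p,'green')|old(p,'blue') if c=='gb' else old(p,c)
print('mat g',fit('top',h.blob(p,'gb',boxes['green']),MATS['green'],(.002,),.124,.09))
tr={'blue':('green',529.25,179.76,9.96,.002),'red':('blue',555.77,-187.69,5.46,.002),'green':('red',458.97,-347.48,-10.16,.002),'yellow':('yellow',460.3,359.59,-10.5,0)}
out=[]
for c,(b,x,y,a,z0) in tr.items():
    b=boxes[b];S=6
    I=cv2.resize(p[b[1]:b[3],b[0]:b[2]],None,fx=S,fy=S,interpolation=cv2.INTER_NEAREST)
    for zs,col in(((z0+.038,),(255,255,255)),((z0+.008,),(255,0,255))):
        h_=boxpoly('top',x/1e3,y/1e3,np.radians(a),zs)
        cv2.polylines(I,[np.round((h_-[b[0],b[1]]+.5)*S).astype(np.int32)],True,col,1)
    out.append(cv2.resize(I,(380,300) if 0 else (330,300)))
cv2.imwrite('pics/o0.png',np.vstack([np.hstack(out[:2]),np.hstack(out[2:])])[:,:,::-1])
E
```

```text
mat g (array([533.79, 176.07,  14.28]), np.float64(72.6))
```

View pics/o0.png

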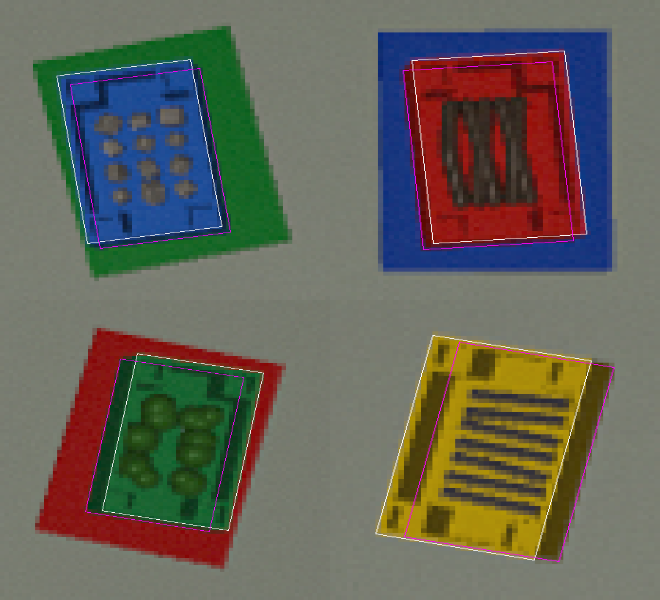

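```bash
cat > plan.py <<'E'
import sys
from h import *
from scipy.spatial.transform import Rotation as R
def plan(*targets):
    s=manip.state();p0=np.array(s['tcp_pos'])*1e3;R0=R.from_quat(s['tcp_rot']).as_matrix()
    print('t',round(s['t'],2),'pos',p0.round(1),'phi',round(np.degrees(np.arctan2(R0[1,0],R0[0,0])),2),'w',round(s['gripper_width']*87.8,1),'F',np.round(s['force'],1))
    for x,y,z,f in targets:
        f=np.radians(f);X=np.array([np.cos(f),np.sin(f),0]);Y=np.array([0,0,-1.]);T=np.c_[X,Y,np.cross(X,Y)]
        print(np.array([x,y,z]).round(1),'->',(R0.T@(np.array([x,y,z])-p0)).round(1).tolist(),R.from_matrix(R0.T@T).as_rotvec().round(3).tolist())
if __name__=='__main__':
    plan(*[tuple(map(float,a.split(','))) for a in sys.argv[1:]])
E
python3 plan.py 555.8,-187.7,110,95.5
```

```text
t 0.1 pos [170.2 575.1 221.6] phi 73.51 w 88.0 F [ 0.4 -0.9 -0.2]
[ 555.8 -187.7  110. ] -> [-621.8, 112.7, -586.2] [-0.0, -0.384, -0.002]
```

arm_command:
  motion:
    - [[-622, 113, -586], [0, -0.384, 0]]
    - [[-622, 113, -586], [0, -0.384, 0]]
    - [[-622, 113, -586], [0, -0.384, 0]]
    - [[-622, 113, -586], [0, -0.384, 0]]
    - [[-622, 113, -586], [0, -0.384, 0]]
    - [[-622, 113, -586], [0, -0.384, 0]]
    - [[-622, 113, -586], [0, -0.384, 0]]
    - [[-622, 113, -586], [0, -0.384, 0]]
    - [[-622, 113, -586], [0, -0.384, 0]]
    - [[-622, 113, -586], [0, -0.384, 0]]
    - [[-622, 113, -586], [0, -0.384, 0]]
    - [[-622, 113, -586], [0, -0.384, 0]]
    - [[-622, 113, -586], [0, -0.384, 0]]
    - [[-622, 113, -586], [0, -0.384, 0]]
    - [[-622, 113, -586], [0, -0.384, 0]]
    - [[-622, 113, -586], [0, -0.384, 0]]
    - [[-622, 113, -586], [0, -0.384, 0]]
    - [[-622, 113, -586], [0, -0.384, 0]]
    - [[-622, 113, -586], [0, -0.384, 0]]
    - [[-622, 113, -586], [0, -0.384, 0]]
  fingers: 87.8

```text
t: 1.77
tcp_pos: [0.5426, -0.1631, 0.1127]
tcp_rot: [-0.475, -0.523, 0.523, 0.476]
force: [0.1, 0.1, 0.3]
gripper_width: 1.003
```

```bash
python3 plan.py 555.8,-187.7,60,95.5 555.8,-187.7,10,95.5
```

```text
t 1.77 pos [ 542.6 -163.1  112.7] phi 95.49 w 88.0 F [0.1 0.1 0.3]
[ 555.8 -187.7   60. ] -> [-25.8, 52.7, -10.8] [-0.001, -0.0, 0.0]
[ 555.8 -187.7   10. ] -> [-25.8, 102.7, -10.9] [-0.001, -0.0, 0.0]
```

arm_command:
  motion:
    - [[-26, 10, -11], [0, 0, 0]]
    - [[-26, 45, -11], [0, 0, 0]]
    - [[-26, 75, -11], [0, 0, 0]]
    - [[-26, 75, -11], [0, 0, 0]]
    - [[-26, 75, -11], [0, 0, 0]]

```text
t: 2.18
tcp_pos: [0.5541, -0.1852, 0.0363]
tcp_rot: [-0.474, -0.523, 0.524, 0.477]
force: [0.0, 0.4, 0.3]
gripper_width: 0.999
```

```bash
python3 plan.py 555.8,-187.7,10,95.5; python3 - <<'E'
from h import *
shot('scene','s1');shot('top','t1')
E
```

```text
t 2.18 pos [ 554.1 -185.2   36.3] phi 95.5 w 87.7 F [0.  0.4 0.3]
[ 555.8 -187.7   10. ] -> [-2.7, 26.2, -1.6] [-0.005, 0.0, 0.003]
```

View pics/s1.png

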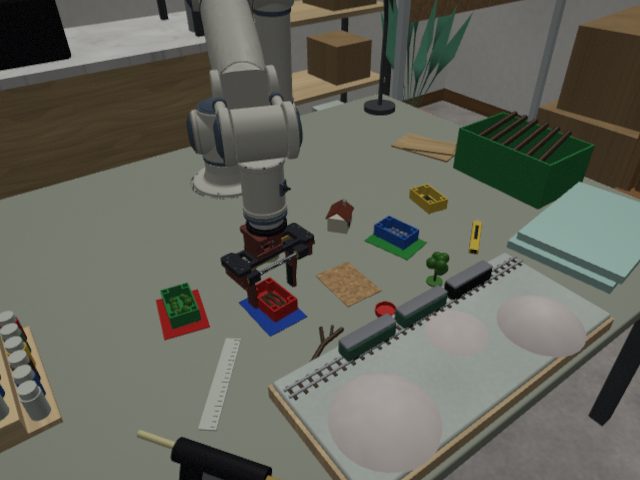

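arm_command:
  motion:
    - [[-2, 13, -1.5], [0, 0, 0]]
    - [[-2, 26, -1.5], [0, 0, 0]]
    - [[-2, 26, -1.5], [0, 0, 0]]

```text
t: 2.53
tcp_pos: [0.5564, -0.1871, 0.0101]
tcp_rot: [-0.474, -0.523, 0.524, 0.476]
force: [-0.2, -0.1, -0.8]
gripper_width: 0.997
```

```bash
python3 plan.py 555.8,-187.7,10,95.5
```

```text
t 2.53 pos [ 556.4 -187.1   10.1] phi 95.53 w 87.6 F [-0.2 -0.1 -0.8]
[ 555.8 -187.7   10. ] -> [-0.6, 0.1, 0.7] [-0.003, 0.001, 0.001]
```

arm_command:
  motion:
    - [[0, 0, 0], [0, 0, 0]]
    - [[0, 0, 0], [0, 0, 0]]
    - [[0, 0, 0], [0, 0, 0]]
    - [[0, 0, 0], [0, 0, 0]]
    - [[0, 0, 0], [0, 0, 0]]
    - [[0, 0, 0], [0, 0, 0]]
    - [[0, 0, 0], [0, 0, 0]]
    - [[0, 0, 0], [0, 0, 0]]
  fingers: 50
  newtons: 25

```text
t: 3.2
tcp_pos: [0.5577, -0.1878, 0.013]
tcp_rot: [0.476, 0.524, -0.523, -0.475]
force: [0.3, 0.1, 1.2]
gripper_width: 0.659
```

```bash
python3 plan.py 586,-14.4,60,87.9 586,-14.4,16,87.9 586,-14.4,10.5,87.9
```

```text
t 3.2 pos [ 557.7 -187.8   13. ] phi 95.51 w 57.9 F [0.3 0.1 1.2]
[586.  -14.4  60. ] -> [169.8, -47.0, -44.9] [0.001, 0.133, -0.0]
[586.  -14.4  16. ] -> [169.9, -3.0, -44.8] [0.001, 0.133, -0.0]
[586.  -14.4  10.5] -> [169.9, 2.5, -44.8] [0.001, 0.133, -0.0]
```

arm_command:
  motion:
    - [[0, -15, 0], [0, 0, 0]]
    - [[0, -40, 0], [0, 0, 0]]
    - [[20, -55, -5], [0, 0.02, 0]]
    - [[55, -55, -15], [0, 0.06, 0]]
    - [[90, -55, -25], [0, 0.1, 0]]
    - [[130, -55, -35], [0, 0.133, 0]]
    - [[155, -50, -42], [0, 0.133, 0]]
    - [[170, -40, -45], [0, 0.133, 0]]
    - [[170, -20, -45], [0, 0.133, 0]]
    - [[170, -8, -45], [0, 0.133, 0]]
    - [[170, -8, -45], [0, 0.133, 0]]
    - [[170, -8, -45], [0, 0.133, 0]]
    - [[170, -8, -45], [0, 0.133, 0]]

```text
t: 4.28
tcp_pos: [0.5862, -0.0149, 0.0212]
tcp_rot: [0.51, 0.491, -0.49, -0.509]
force: [0.5, -0.1, 0.2]
gripper_width: 0.659
```

```bash
python3 plan.py 586,-14.4,13.2,87.9; python3 - <<'E'
from h import *
shot('scene','s2');shot('top','t2')
E
python3 plan.py 586,-14.4,13.2,87.9;
```

```text
t 4.28 pos [586.2 -14.9  21.2] phi 87.83 w 57.9 F [ 0.5 -0.1  0.2]
[586.  -14.4  13.2] -> [0.5, 8.0, 0.2] [0.001, -0.001, -0.0]
t 4.38 pos [586.6 -14.9  21.9] phi 87.83 w 57.9 F [ 0.6  1.1 -1.3]
[586.  -14.4  13.2] -> [0.4, 8.7, 0.6] [0.002, -0.001, -0.0]
```

View pics/s2.png

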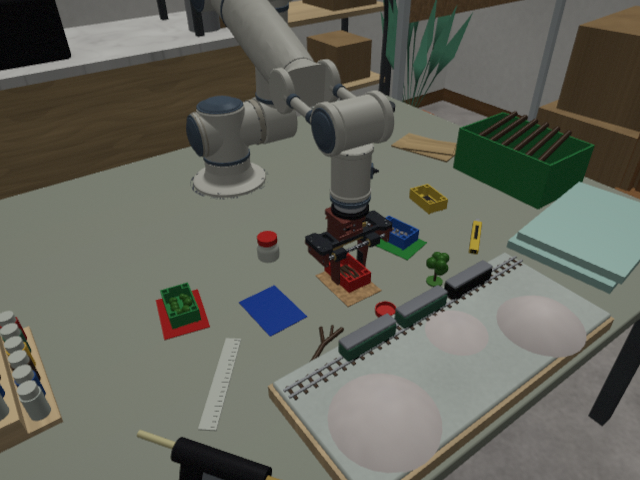

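arm_command:
  motion:
    - [[0.4, 4, 0.5], [0, 0, 0]]
    - [[0.4, 8.2, 0.5], [0, 0, 0]]
    - [[0.4, 8.2, 0.5], [0, 0, 0]]
    - [[0.4, 8.2, 0.5], [0, 0, 0]]
    - [[0.4, 8.2, 0.5], [0, 0, 0]]

```text
t: 4.8
tcp_pos: [0.586, -0.014, 0.013]
tcp_rot: [0.51, 0.491, -0.49, -0.509]
force: [1.9, -0.6, 1.6]
gripper_width: 0.66
```

arm_command:
  motion:
    - [[0, 0, 0], [0, 0, 0]]
    - [[0, 0, 0], [0, 0, 0]]
    - [[0, 0, 0], [0, 0, 0]]
    - [[0, 0, 0], [0, 0, 0]]
    - [[0, 0, 0], [0, 0, 0]]
    - [[0, -20, 0], [0, 0, 0]]
    - [[0, -55, 0], [0, 0, 0]]
    - [[0, -85, 0], [0, 0, 0]]
    - [[0, -85, 0], [0, 0, 0]]
  fingers: 87.8

```text
t: 5.55
tcp_pos: [0.5885, -0.0139, 0.1051]
tcp_rot: [0.512, 0.493, -0.488, -0.506]
force: [0.5, -0.3, 1.3]
gripper_width: 0.998
```

```bash
python3 plan.py 529.3,179.8,98,100 529.3,179.8,13,100
```

```text
t 5.55 pos [588.5 -13.9 105.1] phi 87.9 w 87.6 F [ 0.5 -0.3  1.3]
[529.3 179.8  98. ] -> [191.4, 6.3, 66.4] [0.011, -0.211, -0.002]
[529.3 179.8  13. ] -> [191.4, 91.3, 67.3] [0.011, -0.211, -0.002]
```

arm_command:
  motion:
    - [[30, 0, 10], [0, -0.04, 0]]
    - [[70, 0, 23], [0, -0.09, 0]]
    - [[110, 0, 37], [0, -0.14, 0]]
    - [[150, 0, 50], [0, -0.19, 0]]
    - [[180, 5, 60], [0, -0.211, 0]]
    - [[191.5, 20, 64], [0, -0.211, 0]]
    - [[191.5, 50, 64], [0, -0.211, 0]]
    - [[191.5, 50, 64], [0, -0.211, 0]]
    - [[191.5, 50, 64], [0, -0.211, 0]]
    - [[191.5, 50, 64], [0, -0.211, 0]]

```text
t: 6.38
tcp_pos: [0.5288, 0.1796, 0.0481]
tcp_rot: [0.455, 0.541, -0.541, -0.455]
force: [-0.0, 0.8, 0.5]
gripper_width: 0.999
```

```bash
python3 plan.py 529.3,179.8,13,100;python3 - <<'E'
from h import *
p,_=shot('top','t3')
print('red on cork',trayfit(p,'red',boxes['cork']),fit('top',blob(p,'blue',boxes['blue']),MATS['blue'],(.002,),.124,.09))
E
python3 plan.py 529.3,179.8,13,100
```

```text
t 6.38 pos [528.8 179.6  48.1] phi 99.94 w 87.7 F [-0.   0.8  0.5]
[529.3 179.8  13. ] -> [0.1, 35.1, -0.5] [0.0, -0.001, -0.0]
red on cork (array([584.33, -14.08,  -2.28]), np.float64(41.7)) (array([ 558.92, -191.84,    1.52]), np.float64(45.8))
t 6.43 pos [529.4 179.6  48.9] phi 99.92 w 87.5 F [ 0.6  0.2 -0.2]
[529.3 179.8  13. ] -> [0.2, 35.9, 0.1] [0.002, -0.001, 0.0]
```

View pics/t3.png

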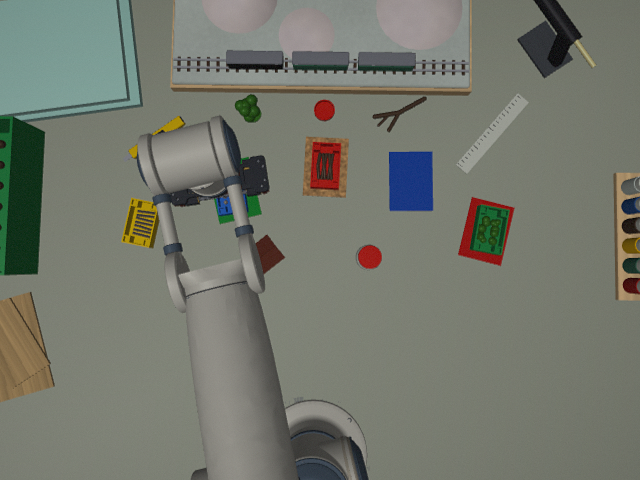

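arm_command:
  motion:
    - [[0.2, 16, 0], [0, 0, 0]]
    - [[0.2, 36, 0], [0, 0, 0]]
    - [[0.2, 36, 0], [0, 0, 0]]
    - [[0.2, 36, 0], [0, 0, 0]]
    - [[0.2, 36, 0], [0, 0, 0]]

```text
t: 6.85
tcp_pos: [0.5295, 0.1801, 0.0132]
tcp_rot: [0.455, 0.542, -0.541, -0.454]
force: [-0.1, -0.2, 0.5]
gripper_width: 1.004
```

arm_command:
  motion:
    - [[0, 0, 0], [0, 0, 0]]
    - [[0, 0, 0], [0, 0, 0]]
    - [[0, 0, 0], [0, 0, 0]]
    - [[0, 0, 0], [0, 0, 0]]
    - [[0, 0, 0], [0, 0, 0]]
    - [[0, 0, 0], [0, 0, 0]]
    - [[0, 0, 0], [0, 0, 0]]
  fingers: 50

```text
t: 7.43
tcp_pos: [0.5286, 0.1803, 0.0116]
tcp_rot: [0.455, 0.542, -0.542, -0.455]
force: [-0.8, -0.3, 2.4]
gripper_width: 0.657
```

```bash
python3 plan.py 558.9,-191.9,95,91.5 558.9,-191.9,13.0,91.5
```

```text
t 7.43 pos [528.6 180.3  11.6] phi 99.98 w 57.7 F [-0.8 -0.3  2.4]
[ 558.9 -191.9   95. ] -> [-371.8, -83.4, 34.6] [0.0, 0.148, 0.0]
[ 558.9 -191.9   13. ] -> [-371.8, -1.4, 34.7] [0.0, 0.148, 0.0]
```

arm_command:
  motion:
    - [[0, -15, 0], [0, 0, 0]]
    - [[0, -45, 0], [0, 0, 0]]
    - [[-5, -75, 0], [0, 0, 0]]
    - [[-25, -83, 2], [0, 0.01, 0]]
    - [[-60, -83, 6], [0, 0.025, 0]]
    - [[-97, -83, 9], [0, 0.04, 0]]
    - [[-134, -83, 13], [0, 0.06, 0]]
    - [[-171, -83, 16], [0, 0.08, 0]]
    - [[-208, -83, 20], [0, 0.1, 0]]
    - [[-245, -83, 23], [0, 0.12, 0]]
    - [[-282, -83, 27], [0, 0.14, 0]]
    - [[-320, -83, 31], [0, 0.148, 0]]
    - [[-352, -80, 34], [0, 0.148, 0]]
    - [[-368, -65, 34.6], [0, 0.148, 0]]
    - [[-371.8, -40, 34.6], [0, 0.148, 0]]
    - [[-371.8, -15, 34.6], [0, 0.148, 0]]
    - [[-371.8, -10, 34.6], [0, 0.148, 0]]
    - [[-371.8, -10, 34.6], [0, 0.148, 0]]
    - [[-371.8, -10, 34.6], [0, 0.148, 0]]
    - [[-371.8, -10, 34.6], [0, 0.148, 0]]

```text
t: 9.1
tcp_pos: [0.5599, -0.1919, 0.0233]
tcp_rot: [0.494, 0.507, -0.506, -0.492]
force: [-0.2, 0.5, -1.5]
gripper_width: 0.658
```

```bash
python3 plan.py 558.9,-191.9,13,91.5;python3 - <<'E'
from h import *
shot('scene','s4')
E
python3 plan.py 558.9,-191.9,13,91.5;
```

```text
t 9.1 pos [ 559.9 -191.9   23.3] phi 91.54 w 57.7 F [-0.2  0.5 -1.5]
[ 558.9 -191.9   13. ] -> [0.1, 10.3, 1.0] [0.002, 0.001, -0.001]
t 9.15 pos [ 560.  -192.    23.6] phi 91.54 w 58.1 F [-0.1  0.2 -1.3]
[ 558.9 -191.9   13. ] -> [0.1, 10.6, 1.2] [0.003, 0.001, -0.001]
```

View pics/s4.png

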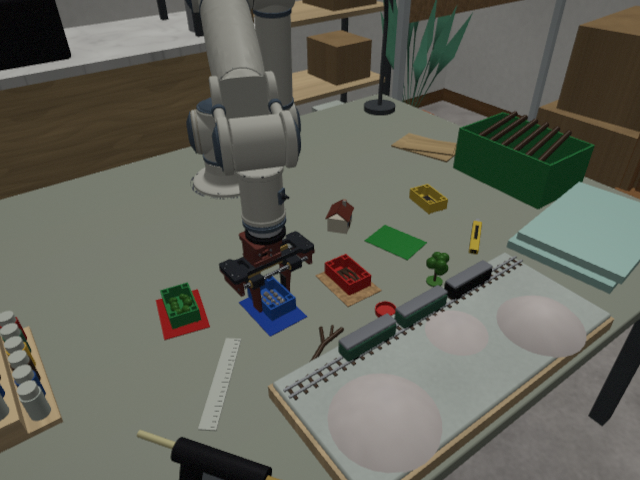

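arm_command:
  motion:
    - [[0, 5, 0.9], [0, 0, 0]]
    - [[0, 10.2, 0.9], [0, 0, 0]]
    - [[0, 10.2, 0.9], [0, 0, 0]]
    - [[0, 10.2, 0.9], [0, 0, 0]]
    - [[0, 10.2, 0.9], [0, 0, 0]]
    - [[0, 10.2, 0.9], [0, 0, 0]]

```text
t: 9.65
tcp_pos: [0.5584, -0.192, 0.0117]
tcp_rot: [0.494, 0.507, -0.506, -0.493]
force: [1.8, -0.1, 1.2]
gripper_width: 0.662
```

```bash
python3 plan.py 558.9,-191.9,12,91.5
```

```text
t 9.65 pos [ 558.4 -192.    11.7] phi 91.5 w 58.1 F [ 1.8 -0.1  1.2]
[ 558.9 -191.9   12. ] -> [0.1, -0.3, -0.5] [0.001, 0.0, -0.0]
```

Light contact. Release, lift, go to green (459.0,-347.5, phi 79.8).

arm_command:
  motion:
    - [[0, 0, 0], [0, 0, 0]]
    - [[0, 0, 0], [0, 0, 0]]
    - [[0, 0, 0], [0, 0, 0]]
    - [[0, 0, 0], [0, 0, 0]]
    - [[0, 0, 0], [0, 0, 0]]
    - [[0, -20, 0], [0, 0, 0]]
    - [[0, -50, 0], [0, 0, 0]]
    - [[0, -70, 0], [0, 0, 0]]
    - [[0, -70, 0], [0, 0, 0]]
    - [[0, -70, 0], [0, 0, 0]]
    - [[0, -70, 0], [0, 0, 0]]
  fingers: 87.8

```text
t: 10.57
tcp_pos: [0.5575, -0.1918, 0.0799]
tcp_rot: [-0.493, -0.506, 0.507, 0.494]
force: [-0.1, 0.3, 0.2]
gripper_width: 0.998
```

```bash
python3 plan.py 459,-347.5,82,79.8 459,-347.5,50,79.8
```

```text
t 10.57 pos [ 557.5 -191.8   79.9] phi 91.5 w 87.6 F [-0.1  0.3  0.2]
[ 459.  -347.5   82. ] -> [-153.1, -2.0, 102.5] [-0.001, 0.204, 0.0]
[ 459.  -347.5   50. ] -> [-153.1, 30.0, 102.4] [-0.001, 0.204, 0.0]
```

arm_command:
  motion:
    - [[-25, 0, 16], [0, 0.04, 0]]
    - [[-55, 0, 37], [0, 0.09, 0]]
    - [[-85, 0, 57], [0, 0.14, 0]]
    - [[-115, 0, 77], [0, 0.19, 0]]
    - [[-140, 0, 94], [0, 0.204, 0]]
    - [[-153, 10, 102.5], [0, 0.204, 0]]
    - [[-153, 25, 102.5], [0, 0.204, 0]]
    - [[-153, 30, 102.5], [0, 0.204, 0]]
    - [[-153, 30, 102.5], [0, 0.204, 0]]
    - [[-153, 30, 102.5], [0, 0.204, 0]]

```text
t: 11.4
tcp_pos: [0.4591, -0.3467, 0.0498]
tcp_rot: [-0.541, -0.454, 0.454, 0.543]
force: [-0.2, 1.0, -0.4]
gripper_width: 0.998
```

```bash
python3 - <<'E'
from h import *
p,_=shot('top','t5')
print('blue on blue: same colour'); print('green mat',fit('top',blob(p,'green',boxes['green']),MATS['green'],(.002,),.124,.09))
print('red on cork',trayfit(p,'red',boxes['cork']))
b=boxes['blue'];cv2.imwrite('pics/z5.png',cv2.resize(p[b[1]:b[3],b[0]:b[2],::-1],None,fx=7,fy=7,interpolation=0))
E
python3 plan.py 459,-347.5,12.5,79.8
```

```text
blue on blue: same colour
green mat (array([533.91, 176.01,  14.41]), np.float64(70.4))
red on cork (array([584.34, -14.03,  -2.13]), np.float64(43.0))
t 11.45 pos [ 459.7 -346.9   50.9] phi 79.87 w 87.4 F [-0.9 -0.3  0.6]
[ 459.  -347.5   12.5] -> [-0.7, 38.4, 0.5] [-0.001, 0.001, 0.001]
```

View pics/t5.png

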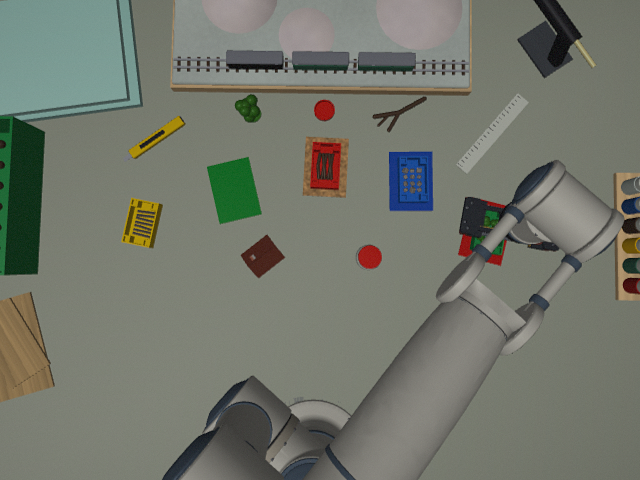

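View pics/z5.png

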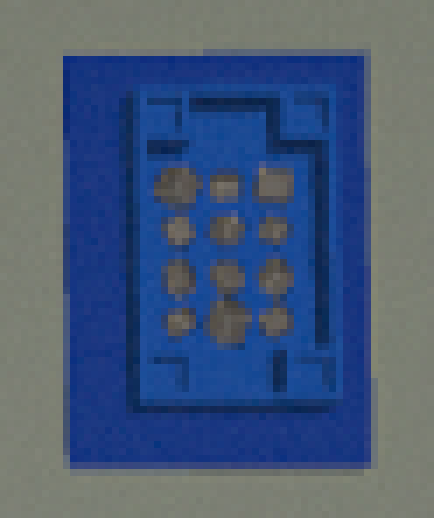

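```bash
python3 - <<'E'
from h import *
f=np.load('pics/top0.npz')
p=np.load('pics/t5.npz')['p'];S=7
b=boxes['blue'];I=cv2.resize(p[b[1]:b[3],b[0]:b[2]],None,fx=S,fy=S,interpolation=0)
for x,col in((558.9,(255,255,255)),(556.9,(255,255,0))):
  h_=boxpoly('top',x/1e3,-.1919,np.radians(1.5),(.040,))
  cv2.polylines(I,[np.round((h_-[b[0],b[1]]+.5)*S).astype(np.int32)],True,col,1)
h_=boxpoly('top',.5589,-.1919,np.radians(1.5),(.002,),.124,.09)
cv2.polylines(I,[np.round((h_-[b[0],b[1]]+.5)*S).astype(np.int32)],True,(255,0,255),1)
cv2.imwrite('pics/o5.png',I[:,:,::-1])
E
```

```text
(no output)
```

View pics/o5.png

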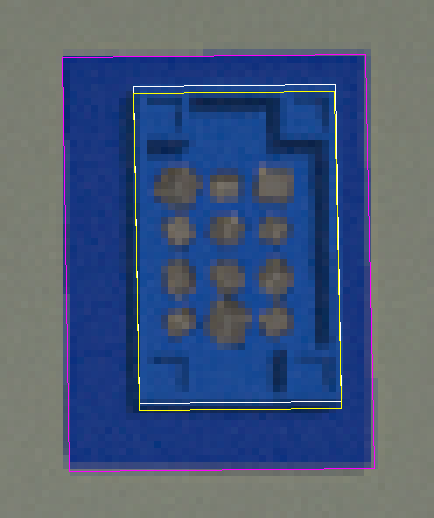

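arm_command:
  motion:
    - [[-0.7, 18, 0.5], [0, 0, 0]]
    - [[-0.7, 37, 0.5], [0, 0, 0]]
    - [[-0.7, 38, 0.5], [0, 0, 0]]
    - [[-0.7, 38, 0.5], [0, 0, 0]]
    - [[-0.7, 38, 0.5], [0, 0, 0]]

```text
t: 11.87
tcp_pos: [0.4596, -0.3482, 0.0144]
tcp_rot: [0.543, 0.454, -0.454, -0.542]
force: [0.5, -0.3, -0.6]
gripper_width: 0.997
```

arm_command:
  motion:
    - [[0, 0, 0], [0, 0, 0]]
    - [[0, 0, 0], [0, 0, 0]]
    - [[0, 0, 0], [0, 0, 0]]
    - [[0, 0, 0], [0, 0, 0]]
    - [[0, 0, 0], [0, 0, 0]]
    - [[0, 0, 0], [0, 0, 0]]
    - [[0, 0, 0], [0, 0, 0]]
    - [[0, 0, 0], [0, 0, 0]]
  fingers: 50

```text
t: 12.53
tcp_pos: [0.459, -0.3484, 0.0135]
tcp_rot: [0.543, 0.454, -0.454, -0.542]
force: [0.0, -0.8, 2.5]
gripper_width: 0.657
```

```bash
python3 plan.py 533.9,176,100,104.4
```

```text
t 12.53 pos [ 459.  -348.4   13.5] phi 79.81 w 57.7 F [ 0.  -0.8  2.5]
[533.9 176.  100. ] -> [529.3, -86.7, 19.0] [0.0, -0.429, -0.0]
```

arm_command:
  motion:
    - [[0, -15, 0], [0, 0, 0]]
    - [[0, -45, 0], [0, 0, 0]]
    - [[5, -75, 0], [0, 0, 0]]
    - [[25, -87, 1], [0, -0.02, 0]]
    - [[60, -87, 2], [0, -0.05, 0]]
    - [[97, -87, 3], [0, -0.08, 0]]
    - [[134, -87, 5], [0, -0.11, 0]]
    - [[171, -87, 6], [0, -0.14, 0]]
    - [[208, -87, 7], [0, -0.17, 0]]
    - [[245, -87, 9], [0, -0.2, 0]]
    - [[282, -87, 10], [0, -0.24, 0]]
    - [[319, -87, 11], [0, -0.28, 0]]
    - [[356, -87, 13], [0, -0.32, 0]]
    - [[393, -87, 14], [0, -0.36, 0]]
    - [[430, -87, 15], [0, -0.4, 0]]
    - [[467, -87, 17], [0, -0.429, 0]]
    - [[500, -87, 18], [0, -0.429, 0]]
    - [[522, -87, 19], [0, -0.429, 0]]
    - [[529.3, -80, 19], [0, -0.429, 0]]
    - [[529.3, -60, 19], [0, -0.429, 0]]

```text
t: 14.2
tcp_pos: [0.5352, 0.1783, 0.0752]
tcp_rot: [0.434, 0.561, -0.558, -0.432]
force: [0.2, -0.5, -1.0]
gripper_width: 0.654
```

arm_command:
  motion:
    - [[0, 25, 0], [0, 0, 0]]
    - [[0, 45, 0], [0, 0, 0]]
    - [[0, 48, 0], [0, 0, 0]]
    - [[0, 48, 0], [0, 0, 0]]
    - [[0, 48, 0], [0, 0, 0]]
    - [[0, 48, 0], [0, 0, 0]]
    - [[0, 48, 0], [0, 0, 0]]

```text
t: 14.78
tcp_pos: [0.5349, 0.1761, 0.027]
tcp_rot: [0.434, 0.559, -0.558, -0.433]
force: [0.4, -0.3, -1.0]
gripper_width: 0.659
```

```bash
python3 plan.py 533.9,176,13.6,104.4;python3 - <<'E'
from h import *
shot('scene','s6')
E
python3 plan.py 533.9,176,13.6,104.4
```

```text
t 14.78 pos [534.9 176.1  27. ] phi 104.38 w 57.9 F [ 0.4 -0.3 -1. ]
[533.9 176.   13.6] -> [0.1, 13.4, 1.0] [0.003, -0.0, -0.0]
t 14.83 pos [534.8 176.2  26.9] phi 104.38 w 57.7 F [ 0.9 -0.  -2. ]
[533.9 176.   13.6] -> [0.0, 13.3, 0.9] [0.003, -0.0, -0.0]
```

View pics/s6.png

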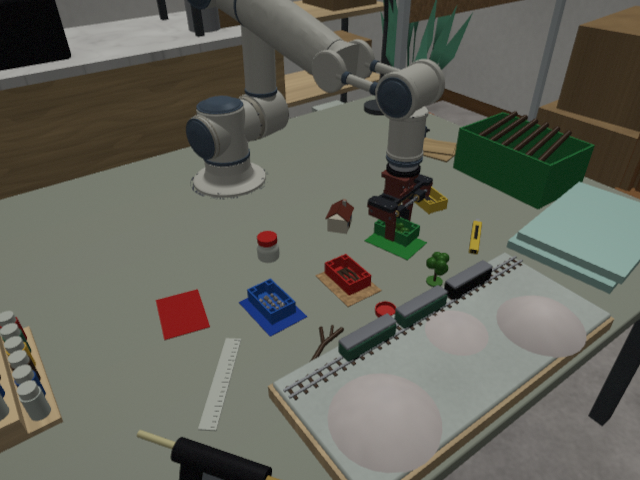

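Green is held over the green mat. Lower and release.

arm_command:
  motion:
    - [[0, 6, 0.8], [0, 0, 0]]
    - [[0, 12.8, 0.8], [0, 0, 0]]
    - [[0, 12.8, 0.8], [0, 0, 0]]
    - [[0, 12.8, 0.8], [0, 0, 0]]
    - [[0, 12.8, 0.8], [0, 0, 0]]
    - [[0, 12.8, 0.8], [0, 0, 0]]

```text
t: 15.33
tcp_pos: [0.5337, 0.1761, 0.013]
tcp_rot: [0.434, 0.559, -0.558, -0.433]
force: [1.4, 0.1, 3.0]
gripper_width: 0.659
```

arm_command:
  motion:
    - [[0, 0, 0], [0, 0, 0]]
    - [[0, 0, 0], [0, 0, 0]]
    - [[0, 0, 0], [0, 0, 0]]
    - [[0, 0, 0], [0, 0, 0]]
    - [[0, 0, 0], [0, 0, 0]]
    - [[0, -20, 0], [0, 0, 0]]
    - [[0, -50, 0], [0, 0, 0]]
    - [[0, -70, 0], [0, 0, 0]]
    - [[0, -70, 0], [0, 0, 0]]
    - [[0, -70, 0], [0, 0, 0]]
    - [[0, -70, 0], [0, 0, 0]]
  fingers: 87.8

```text
t: 16.25
tcp_pos: [0.5325, 0.1758, 0.0811]
tcp_rot: [-0.433, -0.558, 0.559, 0.434]
force: [0.3, -0.3, -0.1]
gripper_width: 1.0
```

```bash
python3 plan.py 584.3,-14,82,87.9 584.3,-14,50,87.9
```

```text
t 16.25 pos [532.5 175.8  81.1] phi 104.39 w 87.8 F [ 0.3 -0.3 -0.1]
[584.3 -14.   82. ] -> [-196.7, -0.9, -3.0] [-0.002, 0.288, -0.0]
[584.3 -14.   50. ] -> [-196.7, 31.1, -3.1] [-0.002, 0.288, -0.0]
```

arm_command:
  motion:
    - [[-25, 0, 0], [0, 0.04, 0]]
    - [[-60, 0, -1], [0, 0.09, 0]]
    - [[-97, 0, -1], [0, 0.14, 0]]
    - [[-134, 0, -2], [0, 0.19, 0]]
    - [[-165, 0, -2], [0, 0.24, 0]]
    - [[-190, 5, -3], [0, 0.288, 0]]
    - [[-196.7, 25, -3], [0, 0.288, 0]]
    - [[-196.7, 31, -3], [0, 0.288, 0]]
    - [[-196.7, 31, -3], [0, 0.288, 0]]
    - [[-196.7, 31, -3], [0, 0.288, 0]]
    - [[-196.7, 31, -3], [0, 0.288, 0]]

```text
t: 17.17
tcp_pos: [0.5846, -0.0128, 0.0515]
tcp_rot: [-0.509, -0.491, 0.491, 0.509]
force: [0.9, -0.5, -0.0]
gripper_width: 0.997
```

```bash
cat >> h.py <<'E'
def samefit(p,mx,c,ch,name,t0=None):
    """tray on own-colour mat: overlay model of centred tray + show"""
    pass
E
python3 - <<'E'
from h import *
p,_=shot('top','t7')
print('red mat',fit('top',blob(p,'red',boxes['red']),MATS['red'],(.002,),.124,.09))
for n,c,xs in(('blue',2,(558.9,-191.9,1.5)),('green',1,(533.9,176,14.4))):
  b=boxes[n];S=7;I=cv2.resize(p[b[1]:b[3],b[0]:b[2]],None,fx=S,fy=S,interpolation=0)
  for zs,L,B in(((.04,),.092,.058),((.002,),.124,.09)):
    h_=boxpoly('top',xs[0]/1e3,xs[1]/1e3,np.radians(xs[2]),zs,L,B)
    cv2.polylines(I,[np.round((h_-[b[0],b[1]]+.5)*S).astype(np.int32)],True,(255,255,255),1)
  cv2.imwrite(f'pics/o7{n}.png',I[:,:,::-1])
E
python3 plan.py 584.3,-14,12.5,87.8
```

```text
red mat (array([ 457.44, -347.66,  -13.45]), np.float64(51.6))
t 17.22 pos [585.  -12.8  52. ] phi 87.98 w 87.9 F [ 0.4 -0.1  1.1]
[584.3 -14.   12.5] -> [-1.2, 39.5, 0.6] [0.001, 0.003, 0.0]
```

View pics/o7green.png

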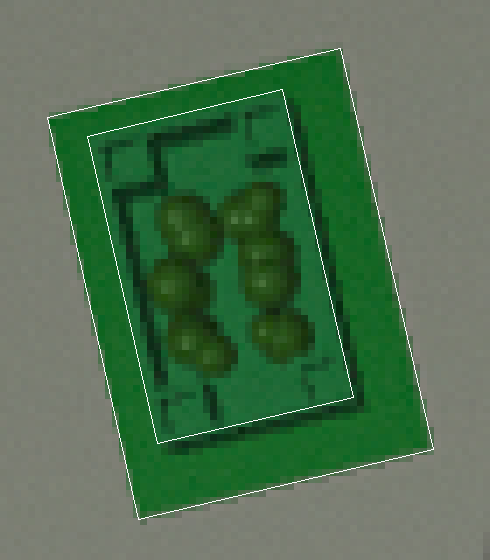

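View pics/o7blue.png

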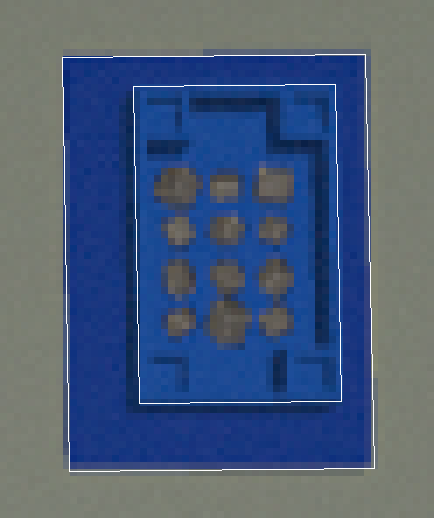

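arm_command:
  motion:
    - [[-1.2, 18, 0.6], [0, 0, 0]]
    - [[-1.2, 38, 0.6], [0, 0, 0]]
    - [[-1.2, 39, 0.6], [0, 0, 0]]
    - [[-1.2, 39, 0.6], [0, 0, 0]]
    - [[-1.2, 39, 0.6], [0, 0, 0]]

```text
t: 17.63
tcp_pos: [0.5847, -0.0146, 0.0137]
tcp_rot: [0.509, 0.491, -0.491, -0.509]
force: [-0.1, -0.2, 0.5]
gripper_width: 1.003
```

arm_command:
  motion:
    - [[0, 0, 0], [0, 0, 0]]
    - [[0, 0, 0], [0, 0, 0]]
    - [[0, 0, 0], [0, 0, 0]]
    - [[0, 0, 0], [0, 0, 0]]
    - [[0, 0, 0], [0, 0, 0]]
    - [[0, 0, 0], [0, 0, 0]]
    - [[0, 0, 0], [0, 0, 0]]
    - [[0, 0, 0], [0, 0, 0]]
  fingers: 50

```text
t: 18.3
tcp_pos: [0.5844, -0.0151, 0.0127]
tcp_rot: [0.509, 0.491, -0.491, -0.509]
force: [-0.0, 1.0, 2.4]
gripper_width: 0.653
```

```bash
python3 plan.py 457.4,-347.7,92,76.55
```

```text
t 18.3 pos [584.4 -15.1  12.7] phi 87.89 w 57.4 F [-0.   1.   2.4]
[ 457.4 -347.7   92. ] -> [-337.1, -79.3, 114.6] [0.001, 0.198, 0.0]
```

arm_command:
  motion:
    - [[0, -15, 0], [0, 0, 0]]
    - [[0, -45, 0], [0, 0, 0]]
    - [[-5, -72, 1], [0, 0, 0]]
    - [[-25, -80, 8], [0, 0.02, 0]]
    - [[-60, -80, 20], [0, 0.05, 0]]
    - [[-95, -80, 32], [0, 0.08, 0]]
    - [[-130, -80, 44], [0, 0.11, 0]]
    - [[-165, -80, 56], [0, 0.14, 0]]
    - [[-200, -80, 68], [0, 0.17, 0]]
    - [[-235, -80, 80], [0, 0.198, 0]]
    - [[-270, -80, 92], [0, 0.198, 0]]
    - [[-305, -80, 104], [0, 0.198, 0]]
    - [[-328, -77, 112], [0, 0.198, 0]]
    - [[-337, -60, 114.6], [0, 0.198, 0]]
    - [[-337, -35, 114.6], [0, 0.198, 0]]
    - [[-337, -14, 114.6], [0, 0.198, 0]]
    - [[-337, -12, 114.6], [0, 0.198, 0]]
    - [[-337, -12, 114.6], [0, 0.198, 0]]
    - [[-337, -12, 114.6], [0, 0.198, 0]]
    - [[-337, -12, 114.6], [0, 0.198, 0]]

```text
t: 19.97
tcp_pos: [0.4582, -0.3481, 0.0263]
tcp_rot: [0.556, 0.438, -0.438, -0.554]
force: [0.2, -0.0, -1.0]
gripper_width: 0.661
```

```bash
python3 - <<'E'
from h import *
shot('scene','s8')
E
python3 plan.py 457.4,-347.7,13,76.55
```

```text
t 20.02 pos [ 458.2 -348.2   26.4] phi 76.57 w 57.6 F [ 0.6  0.2 -0.8]
[ 457.4 -347.7   13. ] -> [0.3, 13.4, 0.9] [0.003, 0.0, -0.001]
```

View pics/s8.png

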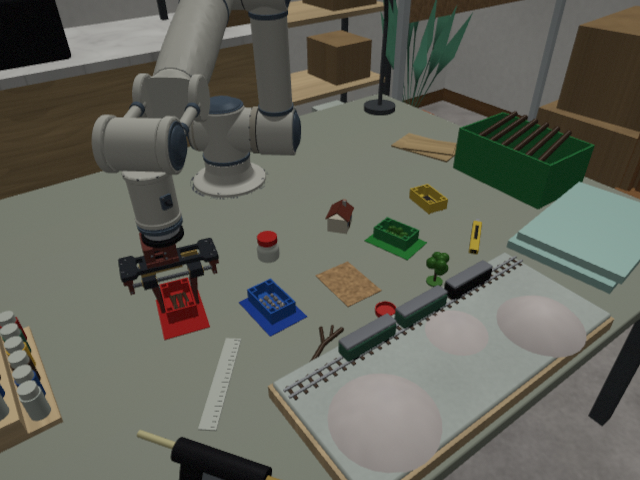

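arm_command:
  motion:
    - [[0.3, 6, 0.5], [0, 0, 0]]
    - [[0.3, 13.3, 0.5], [0, 0, 0]]
    - [[0.3, 13.3, 0.5], [0, 0, 0]]
    - [[0.3, 13.3, 0.5], [0, 0, 0]]
    - [[0.3, 13.3, 0.5], [0, 0, 0]]
    - [[0.3, 13.3, 0.5], [0, 0, 0]]

```text
t: 20.52
tcp_pos: [0.4577, -0.3478, 0.012]
tcp_rot: [0.556, 0.438, -0.438, -0.554]
force: [2.8, -1.3, 4.5]
gripper_width: 0.66
```

```bash
python3 plan.py 457.4,-347.7,13,76.55
```

```text
t 20.52 pos [ 457.7 -347.8   12. ] phi 76.56 w 57.9 F [ 2.8 -1.3  4.5]
[ 457.4 -347.7   13. ] -> [0.0, -1.0, 0.3] [0.003, 0.0, -0.001]
```

arm_command:
  motion:
    - [[0, 0, 0], [0, 0, 0]]
    - [[0, 0, 0], [0, 0, 0]]
    - [[0, 0, 0], [0, 0, 0]]
    - [[0, 0, 0], [0, 0, 0]]
    - [[0, 0, 0], [0, 0, 0]]
    - [[0, -20, 0], [0, 0, 0]]
    - [[0, -50, 0], [0, 0, 0]]
    - [[0, -85, 0], [0, 0, 0]]
    - [[0, -105, 0], [0, 0, 0]]
    - [[0, -105, 0], [0, 0, 0]]
    - [[0, -105, 0], [0, 0, 0]]
    - [[0, -105, 0], [0, 0, 0]]
  fingers: 87.8

```text
t: 21.52
tcp_pos: [0.4564, -0.3468, 0.1146]
tcp_rot: [-0.554, -0.438, 0.438, 0.556]
force: [-0.5, -0.6, -0.4]
gripper_width: 1.0
```

```bash
python3 plan.py 460.3,359.6,117,79.5 460.3,359.6,50,79.5
```

```text
t 21.52 pos [ 456.4 -346.8  114.6] phi 76.55 w 87.8 F [-0.5 -0.6 -0.4]
[460.3 359.6 117. ] -> [687.9, -1.5, 160.5] [-0.002, -0.052, 0.001]
[460.3 359.6  50. ] -> [687.9, 65.5, 160.4] [-0.002, -0.052, 0.001]
```

arm_command:
  motion:
    - [[20, 0, 5], [0, 0, 0]]
    - [[55, 0, 13], [0, 0, 0]]
    - [[95, 0, 22], [0, 0, 0]]
    - [[135, 0, 31], [0, 0, 0]]
    - [[175, 0, 41], [0, -0.02, 0]]
    - [[215, 0, 50], [0, -0.02, 0]]
    - [[255, 0, 59], [0, -0.02, 0]]
    - [[295, 0, 69], [0, -0.02, 0]]
    - [[335, 0, 78], [0, -0.02, 0]]
    - [[375, 0, 87], [0, -0.02, 0]]
    - [[415, 0, 97], [0, -0.04, 0]]
    - [[455, 0, 106], [0, -0.04, 0]]
    - [[495, 0, 115], [0, -0.052, 0]]
    - [[535, 0, 125], [0, -0.052, 0]]
    - [[575, 0, 134], [0, -0.052, 0]]
    - [[615, 0, 143], [0, -0.052, 0]]
    - [[650, 0, 152], [0, -0.052, 0]]
    - [[678, 10, 158], [0, -0.052, 0]]
    - [[688, 35, 160.5], [0, -0.052, 0]]
    - [[688, 60, 160.5], [0, -0.052, 0]]

```text
t: 23.18
tcp_pos: [0.4597, 0.3618, 0.0536]
tcp_rot: [-0.543, -0.453, 0.454, 0.543]
force: [-0.1, -0.1, -0.8]
gripper_width: 1.004
```

arm_command:
  motion:
    - [[0, 0, 0], [0, 0, 0]]
    - [[0, 0, 0], [0, 0, 0]]
    - [[0, 0, 0], [0, 0, 0]]
    - [[0, 0, 0], [0, 0, 0]]

```text
t: 23.52
tcp_pos: [0.4616, 0.3592, 0.0577]
tcp_rot: [0.544, 0.453, -0.451, -0.544]
force: [-0.3, 0.4, 0.2]
gripper_width: 0.998
```

```bash
python3 - <<'E'
from h import *
p,_=shot('top','t9')
for n,c,xs in(('red',2,(457.4,-347.7,-13.45)),):
  b=boxes[n];S=7;I=cv2.resize(p[b[1]:b[3],b[0]:b[2]],None,fx=S,fy=S,interpolation=0)
  for zs,L,B in(((.04,),.092,.058),((.002,),.124,.09)):
    h_=boxpoly('top',xs[0]/1e3,xs[1]/1e3,np.radians(xs[2]),zs,L,B)
    cv2.polylines(I,[np.round((h_-[b[0],b[1]]+.5)*S).astype(np.int32)],True,(255,255,255),1)
  cv2.imwrite(f'pics/o9{n}.png',I[:,:,::-1])
E
python3 plan.py 460.3,359.6,10.5,79.5
```

```text
t 23.57 pos [461.7 359.2  58. ] phi 79.48 w 87.7 F [-0.2 -0.9 -0.4]
[460.3 359.6  10.5] -> [0.0, 47.5, 1.6] [0.002, -0.0, 0.002]
```

View pics/o9red.png

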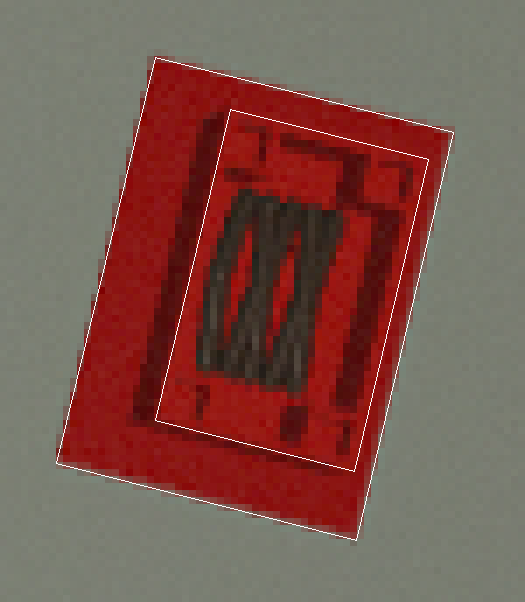

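```bash
cat >> h.py <<'E'
def rimfit(p,c,b,z,x0,thr):
    V=p.max(-1);k=np.zeros(V.shape,bool);k[b[1]:b[3],b[0]:b[2]]=1
    m=(hsvmask(p,c)&k&(V>thr)).astype(np.uint8)
    n,l,s,_=cv2.connectedComponentsWithStats(m,connectivity=4);m=(l==1+np.argmax(s[1:,4])).astype(np.uint8)
    cs,_=cv2.findContours(m,cv2.RETR_EXTERNAL,cv2.CHAIN_APPROX_NONE)
    h_=cv2.convexHull(max(cs,key=cv2.contourArea));m=cv2.fillConvexPoly(np.zeros_like(m),h_,1)>0
    return fit('top',m,x0,(z,)),int(m.sum())
E
python3 - <<'E'
from h import *
p=np.load('pics/t9.npz')['p'];p0=np.load('pics/top0.npz')['p'];p5=np.load('pics/t5.npz')['p'];p7=np.load('pics/t7.npz')['p']
b=boxes['red'];m=hsvmask(p,'red')
print(np.histogram(p.max(-1)[b[1]:b[3],b[0]:b[2]][m[b[1]:b[3],b[0]:b[2]]],bins=np.arange(60,256,10))[0])
for t in(165,175,185):print('red',t,rimfit(p,'red',b,.040,(457.4,-347.7,-13.4),t))
for t in(120,140):print('yel',t,rimfit(p0,'yellow',boxes['yellow'],.038,(460,359.6,-10.5),t))
for t in(165,175):print('red cork',t,rimfit(p7,'red',boxes['cork'],.040,(584,-14,-2),t))
for t in(140,150,160):print('blue',t,rimfit(p7,'blue',boxes['blue'],.040,(558,-192,1),t))
for t in(100,106,112):print('green',t,rimfit(p9:=p7,'green',boxes['green'],.040,(534,176,14),t))
E
```

```text
[ 21  39 223 109  64  99  78 671 594 420  10   0   0   0   0   0   0   0
   0]Traceback (most recent call last):
  File "<stdin>", line 5, in <module>
  File "h.py", line 69, in rimfit
    n,l,s,_=cv2.connectedComponentsWithStats(m,connectivity=4);m=(l==1+np.argmax(s[1:,4])).astype(np.uint8)
                                                                       ~~~~~~~~~^^^^^^^^^
    return _wrapfunc(a, 'argmax', axis=axis, out=out, **kwds)
    return bound(*args, **kwds)
ValueError: attempt to get argmax of an empty sequence
```

```bash
python3 - <<'E'
from h import *
p=np.load('pics/t9.npz')['p'];p7=np.load('pics/t7.npz')['p']
b=boxes['red'];q=lambda x,y:(p[b[1]+y//7-1:b[1]+y//7+2,b[0]+x//7-1:b[0]+x//7+2].reshape(-1,3).mean(0).round(),p[b[1]+y//7-1:b[1]+y//7+2,b[0]+x//7-1:b[0]+x//7+2].reshape(-1,3).std(0).round())
print('mat',q(110,400),'rim',q(250,420))
b=boxes['blue'];p=p7;print('mat',q(100,300),'rim',q(230,385))
b=boxes['green'];print('mat',q(370,300),'rim',q(260,410))
E
```

```text
mat (array([140.,  20.,  20.]), array([1., 3., 3.])) rim (array([152.,  26.,  20.]), array([1., 3., 3.]))
mat (array([ 25.,  55., 127.]), array([3., 1., 1.])) rim (array([ 28.,  74., 147.]), array([3., 2., 2.]))
mat (array([ 22., 102.,  39.]), array([5., 1., 2.])) rim (array([ 30., 105.,  54.]), array([3., 3., 2.]))
```

```bash
cat >> h.py <<'E'
def rimfit2(p,c,b,z,x0,ch,thr):
    k=np.zeros(p.shape[:2],bool);k[b[1]:b[3],b[0]:b[2]]=1
    m=(hsvmask(p,c)&k&(p[...,ch]>=thr)).astype(np.uint8)
    n,l,s,_=cv2.connectedComponentsWithStats(m,connectivity=4);m=(l==1+np.argmax(s[1:,4])).astype(np.uint8)
    cs,_=cv2.findContours(m,cv2.RETR_EXTERNAL,cv2.CHAIN_APPROX_NONE)
    m=cv2.fillConvexPoly(np.zeros_like(m),cv2.convexHull(max(cs,key=cv2.contourArea)),1)>0
    return fit('top',m,x0,(z,)),int(m.sum())
E
python3 - <<'E'
from h import *
p=np.load('pics/t9.npz')['p'];p0=np.load('pics/top0.npz')['p'];p7=np.load('pics/t7.npz')['p']
for t in(146,148):print('red',rimfit2(p,'red',boxes['red'],.040,(457.4,-347.7,-13.4),0,t))
for t in(138,):print('red cork',rimfit2(p7,'red',boxes['cork'],.040,(584,-14,-2),0,t))
for t in(120,140):print('yel',rimfit2(p0,'yellow',boxes['yellow'],.038,(460,359.6,-10.5),0,t))
for t in(134,139):print('blue',rimfit2(p7,'blue',boxes['blue'],.040,(558,-192,1),2,t))
for t in(46,49):print('green',rimfit2(p,'green',boxes['green'],.040,(534,176,14),2,t))
E
```

```text
red ((array([ 493.4 , -289.03,  -99.4 ]), np.float64(122.0)), 122)
red ((array([ 493.4 , -289.03,  -99.4 ]), np.float64(120.0)), 120)
red cork ((array([583.92, -13.94,  -2.34]), np.float64(260.3)), 536)
yel ((array([460.25, 359.3 , -10.75]), np.float64(57.7)), 1360)
yel ((array([460.26, 359.41, -10.74]), np.float64(53.2)), 1354)
blue ((array([ 5.5951e+02, -1.9319e+02,  4.2000e-01]), np.float64(17.2)), 1299)
blue ((array([ 5.5945e+02, -1.9310e+02,  5.3000e-01]), np.float64(170.9)), 1143)
green ((array([533.02, 175.61,  14.19]), np.float64(66.5)), 1338)
green ((array([532.74, 175.32,  15.55]), np.float64(561.5)), 549)
```

```bash
sed -i 's/    n,l,s,_=cv2.connectedComponentsWithStats(m,connectivity=4);m=(l==1+np.argmax(s\[1:,4\])).astype(np.uint8)\n    cs,_=cv2.findContours(m,cv2.RETR_EXTERNAL,cv2.CHAIN_APPROX_NONE)\n    m=cv2.fillC/&/' h.py
python3 - <<'E'
from h import *
p=np.load('pics/t9.npz')['p'];p7=np.load('pics/t7.npz')['p'];p0=np.load('pics/top0.npz')['p']
def f(p,c,b,z,x0,t):
    k=np.zeros(p.shape[:2],bool);k[b[1]:b[3],b[0]:b[2]]=1
    m=(hsvmask(p,c)&k&(p[...,0]>=t)).astype(np.uint8)
    n,l,s,_=cv2.connectedComponentsWithStats(m,connectivity=8)
    m=np.isin(l,[i for i in range(1,n) if s[i,4]>=15]).astype(np.uint8)
    v,u=np.nonzero(m);m=cv2.fillConvexPoly(np.zeros_like(m),cv2.convexHull(np.c_[u,v].astype(np.int32)),1)>0
    return fit('top',m,x0,(z,)),m.sum()
for t in(145,147,149):print('red',f(p,'red',boxes['red'],.040,(457.4,-347.7,-13.4),t))
for t in(120,138):print('cork',f(p7,'red',boxes['cork'],.040,(584,-14,-2),t))
E
```

```text
red ((array([ 458.  , -348.1 ,  -13.68]), np.float64(50.8)), np.int64(1387))
red ((array([ 458.03, -347.92,  -14.12]), np.float64(63.8)), np.int64(1320))Traceback (most recent call last):
  File "<stdin>", line 10, in <module>
  File "<stdin>", line 9, in f
  File "h.py", line 49, in fit
    r=minimize(cost,s,method='Nelder-Mead',options=dict(initial_simplex=s+np.array([[0,0,0],[4,0,0],[0,4,0],[0,0,4.]]),xatol=.02,fatol=.01))
    res = _minimize_neldermead(fun, x0, args, callback, bounds=bounds,
                               **options)
    fxr = func(xr)
    fx = function(np.copy(x), *(wrapper_args + args))
  File "h.py", line 41, in cost
    h=boxpoly(n,q[0]/1e3,q[1]/1e3,np.radians(q[2]),zs,L,B)
  File "h.py", line 34, in boxpoly
    return cv2.convexHull(project(n,P).astype(np.float32))[:,0]
                          ~~~~~~~^^^^^
  File "h.py", line 21, in project
    ci=manip.camera_info(n);K=np.array(ci['intrinsics']);T=np.array(ci['world_from_camera'])
ValueError: time passes only in moves, steps and waits
```

arm_command:
  motion:
    - [[0, 20, 1.5], [0, 0, 0]]
    - [[0, 42, 1.5], [0, 0, 0]]
    - [[0, 47, 1.5], [0, 0, 0]]
    - [[0, 47, 1.5], [0, 0, 0]]
    - [[0, 47, 1.5], [0, 0, 0]]
    - [[0, 47, 1.5], [0, 0, 0]]

```text
t: 24.07
tcp_pos: [0.4603, 0.36, 0.0111]
tcp_rot: [0.544, 0.453, -0.451, -0.544]
force: [0.3, -0.0, -0.4]
gripper_width: 0.999
```

arm_command:
  motion:
    - [[0, 0, 0], [0, 0, 0]]
    - [[0, 0, 0], [0, 0, 0]]
    - [[0, 0, 0], [0, 0, 0]]
    - [[0, 0, 0], [0, 0, 0]]
    - [[0, 0, 0], [0, 0, 0]]
    - [[0, 0, 0], [0, 0, 0]]
    - [[0, 0, 0], [0, 0, 0]]
    - [[0, 0, 0], [0, 0, 0]]
  fingers: 50

```text
t: 24.73
tcp_pos: [0.4594, 0.3595, 0.0092]
tcp_rot: [0.544, 0.452, -0.452, -0.544]
force: [-0.7, 0.4, 1.0]
gripper_width: 0.658
```

```bash
python3 plan.py 457.9,-347.9,125,76.55
```

```text
t 24.73 pos [459.4 359.5   9.2] phi 79.53 w 57.8 F [-0.7  0.4  1. ]
[ 457.9 -347.9  125. ] -> [-695.9, -115.8, -127.2] [0.0, 0.052, -0.0]
```

arm_command:
  motion:
    - [[0, -15, 0], [0, 0, 0]]
    - [[0, -45, 0], [0, 0, 0]]
    - [[0, -80, 0], [0, 0, 0]]
    - [[-20, -108, -4], [0, 0, 0]]
    - [[-50, -116, -9], [0, 0, 0]]
    - [[-88, -116, -16], [0, 0, 0]]
    - [[-126, -116, -23], [0, 0, 0]]
    - [[-164, -116, -30], [0, 0, 0]]
    - [[-202, -116, -37], [0, 0.02, 0]]
    - [[-240, -116, -44], [0, 0.02, 0]]
    - [[-278, -116, -51], [0, 0.02, 0]]
    - [[-316, -116, -58], [0, 0.02, 0]]
    - [[-354, -116, -65], [0, 0.03, 0]]
    - [[-392, -116, -72], [0, 0.03, 0]]
    - [[-430, -116, -79], [0, 0.03, 0]]
    - [[-468, -116, -86], [0, 0.03, 0]]
    - [[-506, -116, -93], [0, 0.04, 0]]
    - [[-544, -116, -99], [0, 0.052, 0]]
    - [[-582, -116, -106], [0, 0.052, 0]]
    - [[-620, -116, -113], [0, 0.052, 0]]

```text
t: 26.4
tcp_pos: [0.4571, -0.2725, 0.1245]
tcp_rot: [-0.555, -0.438, 0.438, 0.555]
force: [0.6, 0.4, -2.0]
gripper_width: 0.661
```

```bash
python3 plan.py 457.9,-347.9,70,76.55
```

```text
t 26.4 pos [ 457.1 -272.5  124.5] phi 76.53 w 58.0 F [ 0.6  0.4 -2. ]
[ 457.9 -347.9   70. ] -> [-73.2, 54.4, -18.4] [-0.001, -0.0, 0.0]
```

arm_command:
  motion:
    - [[-30, 0, -8], [0, 0, 0]]
    - [[-55, 5, -14], [0, 0, 0]]
    - [[-70, 20, -17.5], [0, 0, 0]]
    - [[-73.2, 40, -18.4], [0, 0, 0]]
    - [[-73.2, 54, -18.4], [0, 0, 0]]
    - [[-73.2, 58, -18.4], [0, 0, 0]]
    - [[-73.2, 58, -18.4], [0, 0, 0]]
    - [[-73.2, 58, -18.4], [0, 0, 0]]
    - [[-73.2, 58, -18.4], [0, 0, 0]]
    - [[-73.2, 58, -18.4], [0, 0, 0]]

```text
t: 27.23
tcp_pos: [0.4594, -0.3461, 0.0687]
tcp_rot: [0.556, 0.438, -0.438, -0.554]
force: [0.2, -0.7, -2.6]
gripper_width: 0.658
```

```bash
python3 - <<'E'
from h import *
p,_=shot('scene','s10')
cv2.imwrite('pics/z10.png',cv2.resize(p[220:360,110:260,::-1],None,fx=4,fy=4,interpolation=cv2.INTER_CUBIC))
p,_=shot('top','t10')
cv2.imwrite('pics/z10t.png',cv2.resize(p[180:280,440:540,::-1],None,fx=5,fy=5,interpolation=cv2.INTER_CUBIC))
E
python3 plan.py 457.9,-347.9,60,76.55
```

```text
t 27.33 pos [ 459.1 -346.2   68.3] phi 76.57 w 57.9 F [-0.2 -0.2 -0.8]
[ 457.9 -347.9   60. ] -> [-1.9, 8.3, 0.8] [0.002, 0.0, -0.001]
```

View pics/z10.png

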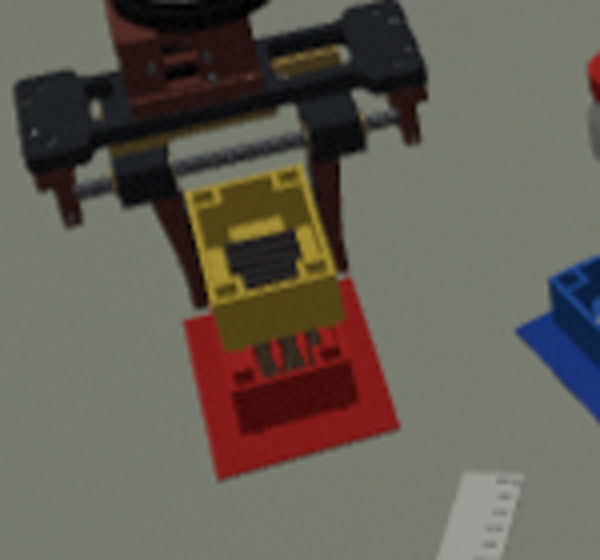

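View pics/z10t.png

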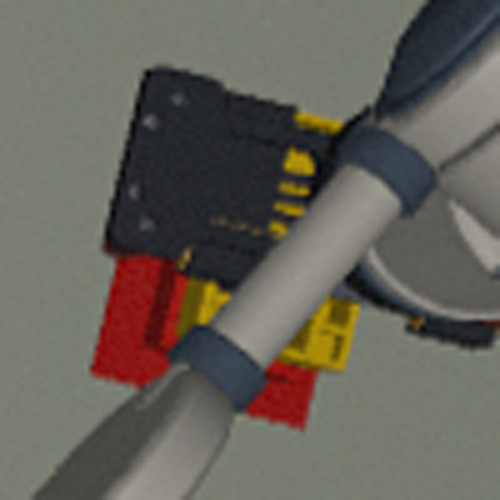

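```bash
python3 - <<'E'
from h import *
p=np.load('pics/s10.npz')['p'];S=6;o=np.array([130,240])
I=cv2.resize(p[240:340,130:230],None,fx=S,fy=S,interpolation=0)
def d(x,y,a,z,col):
    h_=boxpoly('scene',x/1e3,y/1e3,np.radians(a),(z/1e3,))
    cv2.polylines(I,[np.round((h_-o+.5)*S).astype(np.int32)],True,col,1)
d(457.9,-347.9,-13.45,40,(255,255,255))
for off,col in((0.9,(255,255,255)),):
    d(459.2+off*.97,-346.1-off*.23,-13.45,68.5-9.2+38,col)
cv2.imwrite('pics/o10.png',I[:,:,::-1])
E
```

```text
(no output)
```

View pics/o10.png

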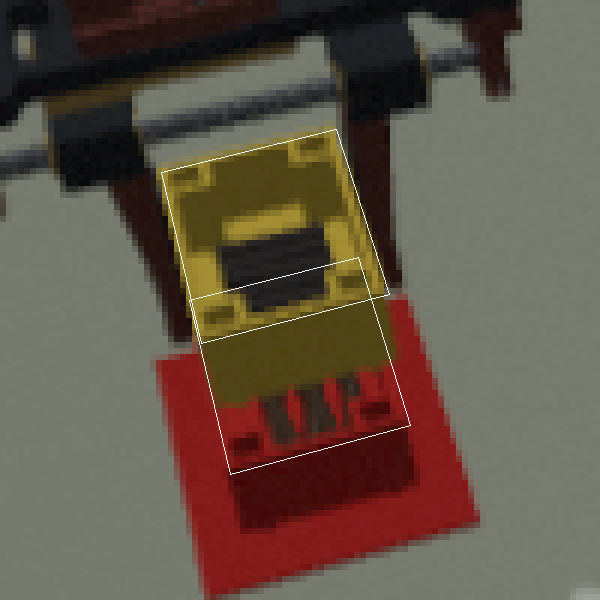

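```bash
python3 plan.py 457.1,-347.7,52,76.55 457.1,-347.7,41,76.55
```

```text
t 27.33 pos [ 459.1 -346.2   68.3] phi 76.57 w 57.9 F [-0.2 -0.2 -0.8]
[ 457.1 -347.7   52. ] -> [-1.9, 16.3, 1.7] [0.002, 0.0, -0.001]
[ 457.1 -347.7   41. ] -> [-1.9, 27.3, 1.7] [0.002, 0.0, -0.001]
```

arm_command:
  motion:
    - [[-1.5, 6, 1.5], [0, 0, 0]]
    - [[-1.7, 14, 1.7], [0, 0, 0]]
    - [[-1.7, 16, 1.7], [0, 0, 0]]
    - [[-1.7, 16, 1.7], [0, 0, 0]]
    - [[-1.7, 16, 1.7], [0, 0, 0]]
    - [[-1.7, 16, 1.7], [0, 0, 0]]
    - [[-1.7, 16, 1.7], [0, 0, 0]]

```text
t: 27.92
tcp_pos: [0.4567, -0.3475, 0.0513]
tcp_rot: [0.555, 0.438, -0.438, -0.555]
force: [0.6, -0.3, -1.6]
gripper_width: 0.659
```

```bash
python3 plan.py 457.1,-347.7,45,76.55 457.1,-347.7,41,76.55
```

```text
t 27.92 pos [ 456.7 -347.5   51.3] phi 76.55 w 57.8 F [ 0.6 -0.3 -1.6]
[ 457.1 -347.7   45. ] -> [-0.1, 6.3, -0.4] [0.0, -0.0, -0.0]
[ 457.1 -347.7   41. ] -> [-0.1, 10.3, -0.4] [0.0, -0.0, -0.0]
```

arm_command:
  motion:
    - [[0, 1.5, -0.3], [0, 0, 0]]
    - [[0, 3, -0.3], [0, 0, 0]]
    - [[0, 4.5, -0.3], [0, 0, 0]]
    - [[0, 5, -0.3], [0, 0, 0]]
    - [[0, 5, -0.3], [0, 0, 0]]
    - [[0, 5, -0.3], [0, 0, 0]]

```text
t: 28.42
tcp_pos: [0.4568, -0.3474, 0.046]
tcp_rot: [-0.555, -0.438, 0.438, 0.555]
force: [0.6, 0.1, -1.7]
gripper_width: 0.661
```

```bash
python3 plan.py 457.1,-347.7,41,76.55
```

```text
t 28.42 pos [ 456.8 -347.4   46. ] phi 76.55 w 58.0 F [ 0.6  0.1 -1.7]
[ 457.1 -347.7   41. ] -> [-0.2, 5.0, -0.4] [-0.0, -0.0, 0.0]
```

arm_command:
  motion:
    - [[-0.1, 1.5, -0.2], [0, 0, 0]]
    - [[-0.1, 3, -0.2], [0, 0, 0]]
    - [[-0.1, 4.5, -0.2], [0, 0, 0]]
    - [[-0.1, 5, -0.2], [0, 0, 0]]
    - [[-0.1, 5, -0.2], [0, 0, 0]]
    - [[-0.1, 5, -0.2], [0, 0, 0]]

```text
t: 28.92
tcp_pos: [0.4571, -0.3477, 0.0413]
tcp_rot: [0.555, 0.438, -0.438, -0.555]
force: [-0.5, 0.8, 0.1]
gripper_width: 0.655
```

```bash
python3 - <<'E'
from h import *
p,_=shot('scene','s11')
cv2.imwrite('pics/z11.png',cv2.resize(p[220:360,110:260,::-1],None,fx=4,fy=4,interpolation=cv2.INTER_CUBIC))
E
python3 plan.py 457.1,-347.7,41,76.55
```

```text
t 28.97 pos [ 457.  -347.6   41.2] phi 76.55 w 57.8 F [ 0.2  0.8 -0. ]
[ 457.1 -347.7   41. ] -> [-0.1, 0.2, -0.1] [0.0, -0.0, -0.0]
```

View pics/z11.png

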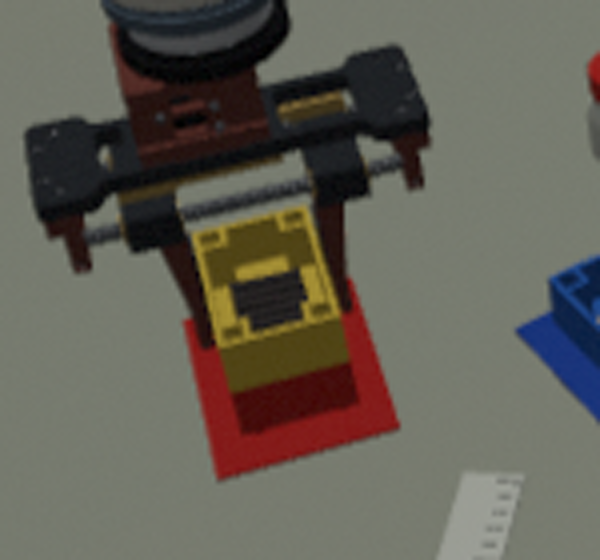

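arm_command:
  motion:
    - [[0, 0.5, 0], [0, 0, 0]]
    - [[0, 0.5, 0], [0, 0, 0]]
    - [[0, 0.5, 0], [0, 0, 0]]

```text
t: 29.22
tcp_pos: [0.4571, -0.3476, 0.0411]
tcp_rot: [0.555, 0.438, -0.438, -0.555]
force: [-1.8, 1.3, 3.0]
gripper_width: 0.66
```

arm_command:
  motion:
    - [[0, 0, 0], [0, 0, 0]]
    - [[0, 0, 0], [0, 0, 0]]
    - [[0, 0, 0], [0, 0, 0]]
    - [[0, 0, 0], [0, 0, 0]]
    - [[0, 0, 0], [0, 0, 0]]
    - [[0, -20, 0], [0, 0, 0]]
    - [[0, -50, 0], [0, 0, 0]]
    - [[0, -80, 0], [0, 0, 0]]
    - [[0, -100, 0], [0, 0, 0]]
    - [[-10, -100, 20], [0, 0, 0]]
    - [[0, -100, 50], [0, 0, 0]]
    - [[20, -100, 70], [0, 0, 0]]
    - [[50, -100, 80], [0, 0, 0]]
    - [[90, -100, 80], [0, 0, 0]]
    - [[130, -100, 80], [0, 0, 0]]
    - [[170, -100, 80], [0, 0, 0]]
    - [[200, -100, 80], [0, 0, 0]]
    - [[200, -100, 80], [0, 0, 0]]
    - [[200, -100, 80], [0, 0, 0]]
    - [[200, -100, 80], [0, 0, 0]]
  fingers: 87.8

```text
t: 30.88
tcp_pos: [0.4257, -0.135, 0.1406]
tcp_rot: [0.555, 0.438, -0.438, -0.555]
force: [0.0, 0.5, 0.4]
gripper_width: 1.003
```

```bash
python3 - <<'E'
from h import *
shot('scene','s12');shot('top','t12')
s=manip.state();print(s['t'],s['tcp_pos'],s['force'])
E
```

```text
30.9833 [ 0.42551005 -0.13563567  0.1404877 ] [ 0.79795025 -0.4582589  -0.52908397]
```

View pics/s12.png

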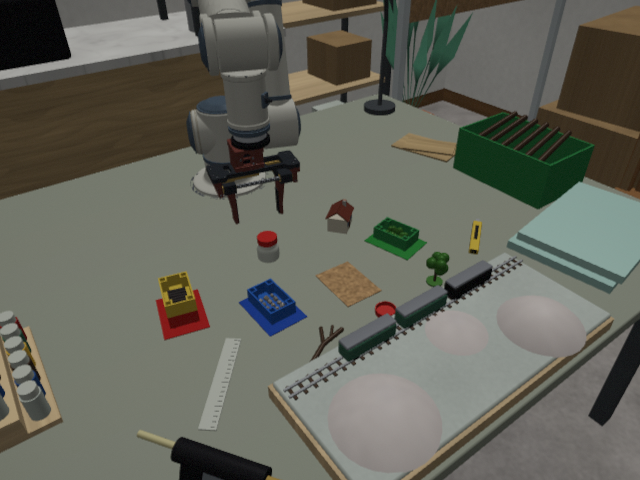

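View pics/t12.png

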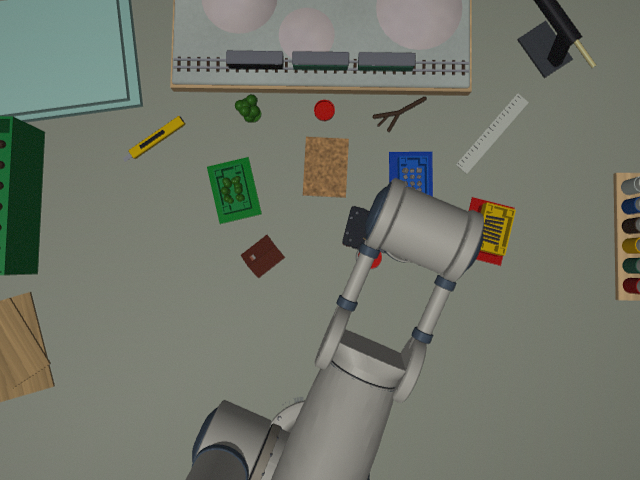

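arm_command:
  motion:
    - [[40, -40, 0], [0, 0, 0]]
    - [[80, -80, 0], [0, 0, 0]]
    - [[115, -100, 0], [0, 0, 0]]
    - [[150, -100, 0], [0, 0, 0]]
    - [[190, -100, 0], [0, 0, 0]]
    - [[220, -100, 0], [0, 0, 0]]
    - [[220, -100, 0], [0, 0, 0]]
    - [[220, -100, 0], [0, 0, 0]]

```text
t: 31.65
tcp_pos: [0.4773, 0.0802, 0.2401]
tcp_rot: [-0.554, -0.438, 0.439, 0.555]
force: [0.1, -1.0, -0.5]
gripper_width: 1.001
```

```bash
python3 - <<'E'
from h import *
p,d=shot('top','t13');W=world('top',d)
import sys
out=[]
for n,xs,z in(('red',(457.4,-347.7,-13.45),.07),('blue',(558.9,-191.9,1.5),.04)):
  b=boxes[n];S=6;I=cv2.resize(p[b[1]:b[3],b[0]:b[2]],None,fx=S,fy=S,interpolation=0)
  for zs,L,B in(((z,),.092,.058),((.002,),.124,.09)):
    h_=boxpoly('top',xs[0]/1e3,xs[1]/1e3,np.radians(xs[2]),zs,L,B)
    cv2.polylines(I,[np.round((h_-[b[0],b[1]]+.5)*S).astype(np.int32)],True,(255,255,255),1)
  out.append(cv2.resize(I,(380,440)))
cv2.imwrite('pics/o13.png',np.hstack(out)[:,:,::-1])
m=hsvmask(p,'yellow');k=np.zeros_like(m);b=boxes['red'];k[b[1]:b[3],b[0]:b[2]]=1;m&=k&(W[...,2]>.055)
v,u=np.nonzero(m);z=W[m]
print('yellow rim z',np.percentile(z[:,2],[50,80,90,95]))
A=np.c_[z[:,:2]-z[:,:2].mean(0),np.ones(len(z))];zz=z[:,2];g=zz>np.percentile(zz,50)-.006;print('plane',np.linalg.lstsq(A[g],zz[g],rcond=None)[0])
try:
  print('yel',rimfit2(p,'yellow',boxes['red'],.070,(457.4,-347.7,-13.4),0,130))
except Exception as e: print(e)
for n,b in {'house':(235,230,290,280),'jar':(350,240,385,272)}.items():
    s=W[b[1]:b[3],b[0]:b[2]].reshape(-1,3);s=s[(s[:,2]>.01)&(s[:,2]<1)];print(n,s.min(0).round(3),s.max(0).round(3))
E
```

```text
yellow rim z [0.06819202 0.07137282 0.07260872 0.07346903]
plane [0.03025351 2.46607789 0.0799519 ]
yel ((array([ 457.93, -348.03,  -13.24]), np.float64(58.8)), 1475)
house [0.353 0.025 0.036] [0.439 0.152 0.582]
jar [ 0.375 -0.127  0.011] [ 0.423 -0.079  0.067]
```

View pics/o13.png

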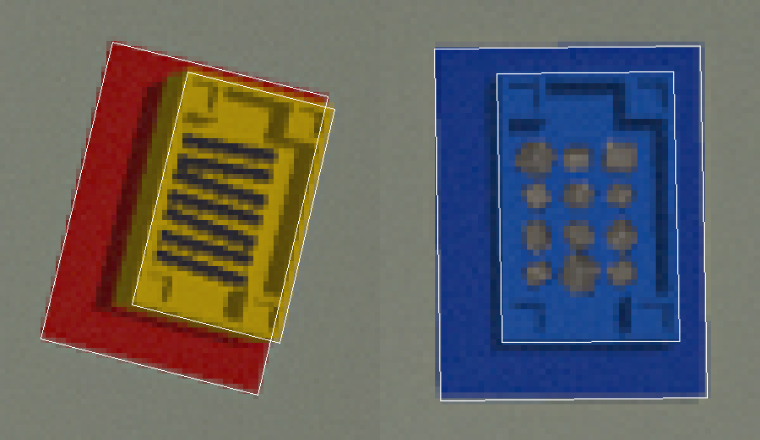

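View pics/t13.png

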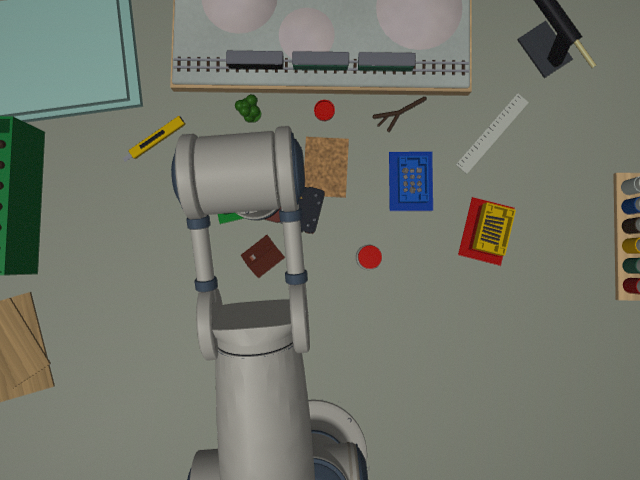

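```bash
python3 -c "
from bench import manip
print(manip.sign_off())"
```

```text
the job is handed in; nothing more can be done
None
```

The red, green and blue trays now each stand on the mat of their own colour, and the yellow tray is stacked on the red one. I parked red on the cork mat, moved blue and then green, brought red to its own mat, and stacked yellow last. I handed the job in at about 32 s, with the gripper open and clear of everything.

**Centring (top camera):**
- **Red:** within about 1 mm of its mat's centre and 1° of its direction.
- **Green:** also within about 1 mm and 1°.
- **Blue:** about 1.5 mm and 1° off its mat. I left it there rather than grip it again. An early overlay and a later fit disagreed by about 2 mm on blue's position along the mat.

**Stack:**
- The fit puts yellow within about 0.5 mm of red's centre.
- The gripper stopped at the height worked out for full seating, with the tray's weight taken off it.
- Yellow's measured rim height also matches full seating, at about 70 mm above the table.
- A tilt check on yellow's rim gave an unusable result because of stray depth readings. The tray looks level in the pictures.

**House and jar:** both are where they started. The last house depth reading had the arm in it, but the house had not moved in the picture.

The force readings I took at the end of each move stayed below about 6 N.

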